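# Change over the drying tray

### The arm

A 7-joint arm with a two-finger parallel gripper is mounted at the origin on the work surface. World frame = base frame: x ahead of the robot, y to its left, z up, the work surface at z = 0. Lengths are in m, angles in degrees, forces in N, time in s.
With the tool pointing down it reaches from about 0.425 to 0.925 m from the base axis. Payload 6.8 kg.
Tool frame: the origin (TCP) lies midway between the tips of the shut fingers; the grasp point (between the pads) lies robot.hold_point_z behind it (robot.hold_point_z is the distance from the TCP to the grasp point, in m); z points along the fingers, y is the line along which they close (so a half turn about z gives the same grasp; the last joint's range is limited). The gripper opens to 85 mm and grips with 20 to 120 N. Pads are 22 mm wide; open, the fingers measure 114 mm over their backs; the gripper's body (76 mm by 85 mm) begins 54 mm behind the grasp point. The pads swing forward as they close: fully open they stand 13 mm farther back than shut.
Start: joints at [-78.214, 27.33, 1.283, 89.118, -0.659, 63.558, -4.761], TCP at [0.208, 0.642, 0.211] pointing down, gripper open.
Joint ranges: [-169.35, 169.35], [-19.33, 120.38], [-80.79, 83.38], [13.8, 139.57], [-78.32, 258.32], [9.67, 109.79], [-169.56, 169.56]. Speed limits (degrees/s): [136.94, 136.94, 180, 180, 180, 180, 180].

### API

Orientations are given as [roll, pitch, yaw] about the fixed x, y, z axes, in that order (R = Rz(yaw) Ry(pitch) Rx(roll)).
In Python, from cell import robot, cams gives the robot as it stands. The module is installed in compiled form; this text tells all that it offers.
- The arm moves only by the tool apply_moves, never from a script. Its argument "series" is a list of rows, each a list of 4 numbers: the shift along the tool's x, y, z as a fraction of full scale, then the turn about the tool's z as a fraction of full scale. In form: [[dx, dy, dz, twist], ...]. A call has exactly 10 rows; each row is the pose to reach, as a shift and turn from the pose commanded when the call began, along the tool's axes at that moment, turning the shorter way round; what a row does not reach only later rows make up. Full scale, the value 1, is 1 m for a shift and 180 degrees for a turn. A row lasts 1/8 s, in which the tool goes at most 62.5 mm and 10.7 degrees, less where a joint would pass 70% of its speed; a pose out of reach is approached as far as the arm can. A call with a number of a shift or a turn outside -1 to 1 is refused whole. A call with a gripper value outside its range is refused whole. "jaw" is the gripper command: -1 is shut, 1 is fully open, values between are in proportion, set as the call begins (left out, the last holds). The fingers move at their own pace and stop on an object; the grip force is fixed at half the most. Time passes only in rows, so rows that repeat a pose let the fingers close, or fill a call up. It gives the time, the measured TCP pose, the force, the opening and the grip force at its end, in the units of the state.
- robot.get_obs(): the state, without advancing time (a new reading comes with each control period).
- cams.read_camera(name): name is "side" or "top" or "wrist"; returns a dict with "image" (480x640x3 uint8, blue, green, red), "fx", "fy", "cx", "cy" (pixels), "rvec" (rotation vector, rad) and "tvec" (3), from world to camera coordinates, as OpenCV has them. Camera axes: x right, y down, z forward; pixel columns grow to the right and rows downward; lengths in m; the calibration is good to about 2 mm. A picture is of the moment at which its call begins. There is no depth.
- robot.close_job(): hands the job in; it is judged then, once.
The state is a dict: "time_s": time; "joint_pos": joint angles; "qd": joint speeds; "tau": joint torques, N m; "eef_pos": TCP position; "eef_rot": TCP orientation; "contact_force": force on the tool from outside, world axes, zero at the start; "ft_torque": the same for the moment, N m; "width": opening from 0.0 (shut) to 1.0 (fully open); "grasp_force": force on a finger pad.
Only numpy, scipy, OpenCV 4.12 (cv2) and the standard library are available. Lean on these libraries where they do the work, as an engineer would, in place of code of your own. Each camera call takes 0.05 s, during which the arm holds its last target. There are 200 camera calls.

### The job

Turn the clamp knob all the way round to free the drying tray, draw the tray fully out from under the low hood, take out the dried terminal boards that are in it and lay them flat in the shallow steel outfeed pan. Then take the four fresh boards one at a time off the stack on the wooden base and lay one flat in each of the four bays, push the tray all the way home under the hood and turn the clamp knob back as far as it goes to lock it. Do not disturb the tin, the bearing ring or the wrench.

Things in the scene. Friction and masses are not known exactly. Their poses are not given: they have to be found in the camera images.
- rig: The fixed drying rig: a dark steel base plate 300 (x) by 500 (y) by 6 mm on the bench, carrying a low grey hood, the sliding tray and the clamp knob. Origin at the centre of the underside; its y axis points to the hood end, and the tray comes out along its -y. The hood covers x -131 to 131 mm and y 50 to 240 mm of this frame; its top is 76 mm above the bench, its underside 62 mm.
- tray (a joint): Slide of the aluminium tray, m: 0 fully home under the hood, 0.22 fully out (end stop). It moves along the rig's -y as the value grows, and drags with about 1.5 N plus some damping; it stays where it is left. The deck is 216 (x) by 240 (y) mm, its top 20 mm above the bench.
- tray_handle (a point): Middle of the grip of the tray's handle: a black upright fin standing on the front end of the tray, 14 mm thick (along this point's x), 36 mm long (along its y) and 50 mm tall; this point is 18 mm below its top, 52 mm above the bench. Axes as the rig's. It moves with the tray.
- clamp (a joint): Turn of the clamp knob, rad: 0 locked, 1.45 fully free (end stops); grows anticlockwise seen from above; light friction (0.06 N m), stays where left, starts at 0 to 0.12. A steel pawl turns with it below, 9 to 19 mm above the bench: locked, it blocks the tray (about 5 mm of play); beyond about 0.5 it is clear. It can only be turned back to 0 with the tray fully home.
- clamp_grip (a point): On the knob's vertical axis, at the height to grip (48 mm above the bench): a black upright bar 42 mm long along this point's x, 14 mm thick along its y, from 27 to 63 mm above the bench. The point turns with the knob; at joint value 0 its axes are the rig's. The knob stands beside the tray on the robot's side (rig x -137, y -54 mm).
- bay0 (a point): Middle of bay 0, 5 mm above its floor (where the centre of a board lying in it belongs; 25 mm above the bench), one of four identical bays in two rows of two on the tray; it moves with the tray; axes as the rig's. Inside, the bay is 98 mm along x and 58 mm along y; its walls stand 12 mm above the floor, and the walls of the long sides are open over the middle 60 mm or more for the fingers, with 28 mm free beyond them. Under the hood while the tray is home.
- bay1 (a point): Middle of bay 1, 5 mm above its floor (where the centre of a board lying in it belongs; 25 mm above the bench), one of four identical bays in two rows of two on the tray; it moves with the tray; axes as the rig's. Inside, the bay is 98 mm along x and 58 mm along y; its walls stand 12 mm above the floor, and the walls of the long sides are open over the middle 60 mm or more for the fingers, with 28 mm free beyond them. Under the hood while the tray is home.
- bay2 (a point): Middle of bay 2, 5 mm above its floor (where the centre of a board lying in it belongs; 25 mm above the bench), one of four identical bays in two rows of two on the tray; it moves with the tray; axes as the rig's. Inside, the bay is 98 mm along x and 58 mm along y; its walls stand 12 mm above the floor, and the walls of the long sides are open over the middle 60 mm or more for the fingers, with 28 mm free beyond them. Under the hood while the tray is home.
- bay3 (a point): Middle of bay 3, 5 mm above its floor (where the centre of a board lying in it belongs; 25 mm above the bench), one of four identical bays in two rows of two on the tray; it moves with the tray; axes as the rig's. Inside, the bay is 98 mm along x and 58 mm along y; its walls stand 12 mm above the floor, and the walls of the long sides are open over the middle 60 mm or more for the fingers, with 28 mm free beyond them. Under the hood while the tray is home.
- stand: Fixed flat wooden base board 130 by 90 by 6 mm under the stack; origin at the centre of its underside.
- outfeed: Fixed shallow open steel pan, outside 130 (x) by 240 (y) by 14 mm high, walls and floor 4 mm thick, empty at the start; origin at the centre of its underside. Two boards fit flat side by side with their long sides along x, at y = 55 and -55 mm. It and the stack may change places.
- board0_center (a point): Centre of fresh terminal board 0: a brown moulded insulating board 90 (x) by 50 (y) by 10 mm (z), about 80 g, with six flush brass inserts. Four are stacked flat on the wooden base, long sides together, each up to 5 mm off centre and slightly turned; board 0 is the lowest.
- board1_center (a point): Centre of fresh terminal board 1: a brown moulded insulating board 90 (x) by 50 (y) by 10 mm (z), about 80 g, with six flush brass inserts. Four are stacked flat on the wooden base, long sides together, each up to 5 mm off centre and slightly turned; board 0 is the lowest.
- board2_center (a point): Centre of fresh terminal board 2: a brown moulded insulating board 90 (x) by 50 (y) by 10 mm (z), about 80 g, with six flush brass inserts. Four are stacked flat on the wooden base, long sides together, each up to 5 mm off centre and slightly turned; board 0 is the lowest.
- board3_center (a point): Centre of fresh terminal board 3: a brown moulded insulating board 90 (x) by 50 (y) by 10 mm (z), about 80 g, with six flush brass inserts. Four are stacked flat on the wooden base, long sides together, each up to 5 mm off centre and slightly turned; board 0 is the lowest.
- inbay0_center (a point): Centre of a dried board, same kind and size, that lies in bay 0 at the start, under the hood; only one or two of the four bays hold one, and where there is none the reading is None from the start.
- inbay1_center (a point): Centre of a dried board, same kind and size, that lies in bay 1 at the start, under the hood; only one or two of the four bays hold one, and where there is none the reading is None from the start.
- inbay2_center (a point): Centre of a dried board, same kind and size, that lies in bay 2 at the start, under the hood; only one or two of the four bays hold one, and where there is none the reading is None from the start.
- inbay3_center (a point): Centre of a dried board, same kind and size, that lies in bay 3 at the start, under the hood; only one or two of the four bays hold one, and where there is none the reading is None from the start.
- tin: Bystander: plain steel tin, 70 mm diameter, 90 mm tall, standing; origin at the centre of its underside.
- bearing: Bystander: steel bearing ring, 72 mm diameter, 20 mm high; origin at the centre of its underside.
- wrench: Bystander: wrench lying on the bench; origin under its middle.

How it is judged (in metres and radians):
On the way, in this order (a step that is already met when the one before it is completed fails the run):
1. the clamp knob is turned free (value of joint clamp above 0.8 rad), for 0.2 s.
2. the tray is drawn fully out (value of joint tray above 0.21 m), for 0.2 s.
3. every dried board lies in the outfeed pan and a fresh board lies flat in every bay, the tray still out (distance between any of board0_center, board1_center, board2_center, board3_center and bay0 below 0.007 m and distance between any of board0_center, board1_center, board2_center, board3_center and bay1 below 0.007 m and distance between any of board0_center, board1_center, board2_center, board3_center and bay2 below 0.007 m and distance between any of board0_center, board1_center, board2_center, board3_center and bay3 below 0.007 m and x of inbay0_center in the frame of outfeed between -0.06 and 0.06 m and y of inbay0_center in the frame of outfeed between -0.115 and 0.115 m and z of each of inbay0_center, inbay1_center, inbay2_center, inbay3_center in the frame of outfeed below 0.03 m and angle between the z axis of each of inbay0_center, inbay1_center, inbay2_center, inbay3_center and the z axis of outfeed, either way round below 0.12 rad and x of inbay1_center in the frame of outfeed between -0.06 and 0.06 m and y of inbay1_center in the frame of outfeed between -0.115 and 0.115 m and x of inbay2_center in the frame of outfeed between -0.06 and 0.06 m and y of inbay2_center in the frame of outfeed between -0.115 and 0.115 m and x of inbay3_center in the frame of outfeed between -0.06 and 0.06 m and y of inbay3_center in the frame of outfeed between -0.115 and 0.115 m and value of joint tray above 0.15 m), for 0.2 s.
4. the loaded tray is pushed fully home (value of joint tray below 0.006 m and distance between any of board0_center, board1_center, board2_center, board3_center and bay0 below 0.007 m and distance between any of board0_center, board1_center, board2_center, board3_center and bay1 below 0.007 m and distance between any of board0_center, board1_center, board2_center, board3_center and bay2 below 0.007 m and distance between any of board0_center, board1_center, board2_center, board3_center and bay3 below 0.007 m and x of inbay0_center in the frame of outfeed between -0.06 and 0.06 m and y of inbay0_center in the frame of outfeed between -0.115 and 0.115 m and z of each of inbay0_center, inbay1_center, inbay2_center, inbay3_center in the frame of outfeed below 0.03 m and angle between the z axis of each of inbay0_center, inbay1_center, inbay2_center, inbay3_center and the z axis of outfeed, either way round below 0.12 rad and x of inbay1_center in the frame of outfeed between -0.06 and 0.06 m and y of inbay1_center in the frame of outfeed between -0.115 and 0.115 m and x of inbay2_center in the frame of outfeed between -0.06 and 0.06 m and y of inbay2_center in the frame of outfeed between -0.115 and 0.115 m and x of inbay3_center in the frame of outfeed between -0.06 and 0.06 m and y of inbay3_center in the frame of outfeed between -0.115 and 0.115 m), for 0.2 s.
5. the clamp knob is turned back to locked (value of joint clamp below 0.2 rad), for 0.2 s.
At the end, for the whole second after the job is handed in: A fresh board lies flat and at rest in each of the four bays (centre within 7 mm of its seated place), every dried board lies flat in the outfeed pan (one on another is allowed), the tray is within 6 mm of fully home and the clamp knob within 0.2 rad of locked (all of step 4 and value of joint clamp below 0.2 rad and linear speed of each of board0, board1, board2, board3 below 0.03 m/s); the robot touches nothing.
It fails at once if the tin is pushed more than 30 mm (distance of tin from where it was at the start of the episode above 0.03 m).
It fails at once if the bearing is pushed more than 30 mm (distance of bearing from where it was at the start of the episode above 0.03 m).
It fails at once if the wrench is pushed more than 30 mm (distance of wrench from where it was at the start of the episode above 0.03 m).
Of inbay0, inbay1, inbay2, inbay3 only 1 to 2 are there at a start; the rules pass over those that are not, and their reading is None.
At some moment in a run one of board0, board1, board2, board3, inbay0, inbay1, inbay2, inbay3 may be knocked a few centimetres aside while the robot is not near it.
Once in a run the grip may slacken for a moment while it holds something.
It also fails if it takes over 210 s, if anything falls off the work surface, if the arm or the gripper's body presses on something with over 40 N, if the wrist force passes 120 N, or if a joint passes its speed limit or range.

## Working session

There is one attempt and no reset: what is moved stays moved. The work goes in short steps, Python scripts to look and compute and a tool call to move; the robot and the scene stay as the last step left them, time stands still between calls to the robot, and variables do not carry over. Pictures are saved under pics/ and viewed, at most 14 in all, crops included, and the job is handed in when it is done.

Besides the shell and the picture viewer there is one more tool, called as a command line: name --pt "numbers of a row" for each row, then --argument value for the rest. apply_moves: Moves the arm, as the interface text tells. Shift numbers are shares of 1 m and turn numbers shares of 180 degrees, none past 1 either way. Its arguments: {"type":"object","properties":{"series":{"type":"array"},"jaw":{"type":"number"}},"required":["series"]}

```bash
mkdir -p pics; cat > h.py <<'E'
import numpy as np, cv2
from cell import robot, cams
from scipy.spatial.transform import Rotation as R
def shot(n):
    c=cams.read_camera(n); return c
def K(c): return np.array([[c['fx'],0,c['cx']],[0,c['fy'],c['cy']],[0,0,1.]])
def ray(c,px,z):
    px=np.atleast_2d(np.array(px,float)); Rm=cv2.Rodrigues(np.array(c['rvec'],float))[0]; t=np.array(c['tvec'],float).ravel()
    o=-Rm.T@t; d=np.c_[px,np.ones(len(px))]@np.linalg.inv(K(c)).T@Rm
    return o+d*((z-o[2])/d[:,2])[:,None]
def proj(c,P):
    return cv2.projectPoints(np.atleast_2d(np.array(P,float)),np.array(c['rvec'],float),np.array(c['tvec'],float),K(c),None)[0][:,0]
E
python3 - <<'E'
from h import *
o=robot.get_obs(); print(o, robot.hold_point_z)
for n in('top','side'):
    c=shot(n); cv2.imwrite(f'pics/{n}0.png',c['image']); print(n,c['fx'],c['rvec'],c['tvec'])
E
```

```text
{'time_s': 0.0, 'joint_pos': array([-78.21338777,  27.37725353,   1.27889498,  89.17676322,
        -0.658211  ,  63.55552287,  -4.76145061]), 'qd': array([-0.06837841, -0.04018312, -0.02892081,  0.11004211, -0.0434436 ,
        0.00155576,  0.01339808]), 'tau': array([ 8.28466054e-04, -5.96461451e+01,  1.60798654e+00, -2.81193852e+01,
        1.24190294e-02,  9.49870358e-03, -1.56503990e-05]), 'eef_pos': array([0.20818632, 0.64145906, 0.20991971]), 'eef_rot': array([-1.79898086e+02,  7.73053067e-03,  1.62022066e+02]), 'contact_force': array([ 0.08625124, -0.50468093,  0.15904881]), 'ft_torque': array([ 0.00168617,  0.05192307, -0.00389176]), 'grasp_force': 0.0, 'width': 0.99683329203664} 0.0187
top 561.6849238828049 [ 2.19254671 -2.18049431  0.08165061] [-0.00724558  0.47312856  1.74522804]
side 599.9549966011649 [ 2.28425219 -0.09806279  0.03629891] [-0.49472089  0.09030664  1.50501014]
```

View pics/top0.png

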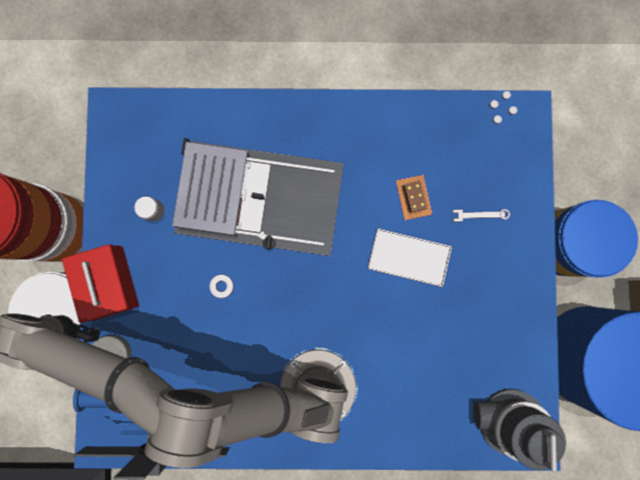

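View pics/side0.png

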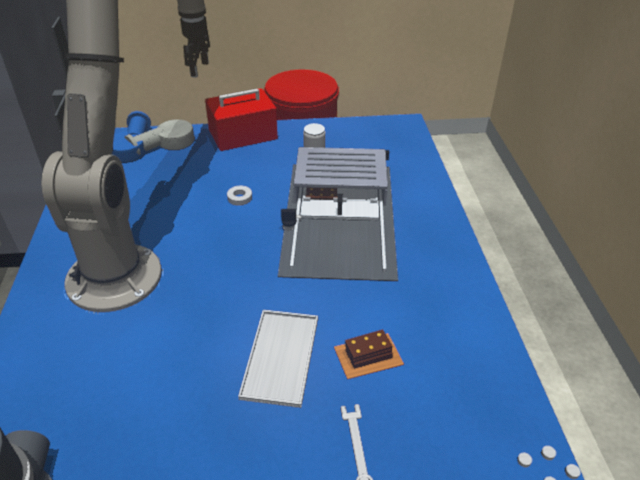

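The top view shows the rig (hood corners about 186,141 / 174,233, front plate corners 343,162 / 331,255), knob at 268,241, handle at 258,196, stack at 413,197, pan at 410,258, tin 146,208, bearing 221,286 and wrench 480,214. The side view shows a dried board under the hood near (320,193), on the robot's side.

```bash
python3 - <<'E'
from h import *
c=shot('top')
np.set_printoptions(precision=4,suppress=True)
f=ray(c,[[343,162],[331,255]],.006); print('front',f, np.linalg.norm(f[0]-f[1]))
h=ray(c,[[246.5,149.5],[238,237],[186.5,141],[174,233]],.076); print('hood',h)
print('knob',ray(c,[268,241],.063),'handle',ray(c,[258,196],.07))
hsv=cv2.cvtColor(c['image'],cv2.COLOR_BGR2HSV)
notblue=cv2.inRange(hsv,(95,120,60),(125,255,255))==0
def rects(m,x0,y0,x1,y1,z,name):
    mm=np.zeros(m.shape,np.uint8); mm[y0:y1,x0:x1]=m[y0:y1,x0:x1]*255
    cs=cv2.findContours(mm,0,1)[0]; k=max(cs,key=cv2.contourArea); r=cv2.minAreaRect(k)
    p=ray(c,cv2.boxPoints(r),z); print(name,p.mean(0),np.linalg.norm(p[0]-p[1]),np.linalg.norm(p[1]-p[2]),np.degrees(np.arctan2(*(p[1]-p[0])[1::-1])))
rects(notblue,360,222,460,295,.014,'pan')
rects(notblue,390,165,440,225,.006,'stand')
rects(notblue,165,130,350,262,.006,'rig')
print(ray(c,[[146,208],[221,286],[480,214]],.05))
w=shot('wrist'); print(w['fx'],w['rvec'],w['tvec'])
Rm=cv2.Rodrigues(w['rvec'])[0]; o=robot.get_obs(); Rt=R.from_euler('xyz',o['eef_rot'],degrees=True).as_matrix()
print('cam in tool',Rt.T@(-Rm.T@np.array(w['tvec'])-o['eef_pos'])); print(Rm@Rt)
E
```

```text
front [[ 0.7063 -0.0765  0.006 ]
 [ 0.4098 -0.0394  0.006 ]] 0.298866391168383
hood [[0.7291 0.2223 0.076 ]
 [0.4603 0.2441 0.076 ]
 [0.7543 0.4066 0.076 ]
 [0.4713 0.4381 0.076 ]]
knob [[0.4494 0.1543 0.063 ]] handle [[0.5866 0.1859 0.07  ]]
pan [ 0.4043 -0.2859  0.014 ] 0.13525247951447247 0.24778276319194514 -13.795628907270494
stand [ 0.5956 -0.3006  0.006 ] 0.09660775397842974 0.13575510084028072 -77.23548225159682
rig [0.5908 0.1971 0.006 ] 0.307764004177663 0.5212406548277937 -7.4374128886143716
[[ 0.5501  0.533   0.05  ]
 [ 0.3116  0.2974  0.05  ]
 [ 0.5374 -0.4983  0.05  ]]
410.92883565855834 [-2.329  -1.6909 -0.2626] [-0.6742 -0.0386  0.3801]
cam in tool [ 0.0783 -0.     -0.1625]
[[-0.0013  1.      0.0003]
 [-0.9523 -0.0011 -0.3052]
 [-0.3052 -0.0007  0.9523]]
```

apply_moves --pt "-0.03 -0.03 -0.03 0" --pt "-0.07 -0.07 -0.06 -0.01" --pt "-0.11 -0.11 -0.08 -0.02" --pt "-0.15 -0.15 -0.09 -0.03" --pt "-0.19 -0.19 -0.09 -0.04" --pt "-0.23 -0.23 -0.09 -0.05" --pt "-0.27 -0.27 -0.09 -0.06" --pt "-0.31 -0.31 -0.09 -0.06" --pt "-0.34 -0.34 -0.09 -0.06" --pt "-0.37 -0.38 -0.09 -0.06" --jaw 1

```text
time_s: 1.45
eef_pos: [0.4435, 0.1652, 0.3009]
eef_rot: [180.0, 0.0, 172.8]
contact_force: [0.4, 0.6, -0.3]
width: 0.998
grasp_force: 0.0
```

```bash
cat >> h.py <<'E'
np.set_printoptions(precision=4,suppress=True)
def to(x,y,z,yaw):
    o=robot.get_obs(); Rt=R.from_euler('xyz',o['eef_rot'],degrees=True).as_matrix()
    d=Rt.T@(np.array([x,y,z])-o['eef_pos']); t=(o['eef_rot'][2]-yaw+180)%360-180
    print('t',round(o['time_s'],2),'pos',o['eef_pos'],o['eef_rot'],'-> d',d,'twist',round(t/180,4),'j',np.round(o['joint_pos'],0),'w',round(o['width'],3))
E
python3 - <<'E'
from h import *
to(.4494,.1543,.15,172.9)
c=shot('wrist'); cv2.imwrite('pics/w1.png',c['image'])
E
```

```text
t 1.45 pos [0.4435 0.1652 0.3009] [179.9788   0.0124 172.8472] -> d [-0.0072 -0.0102  0.1509] twist -0.0003 j [-45.   3.  17. 110.  -1.  68.  56.] w 0.998
```

View pics/w1.png

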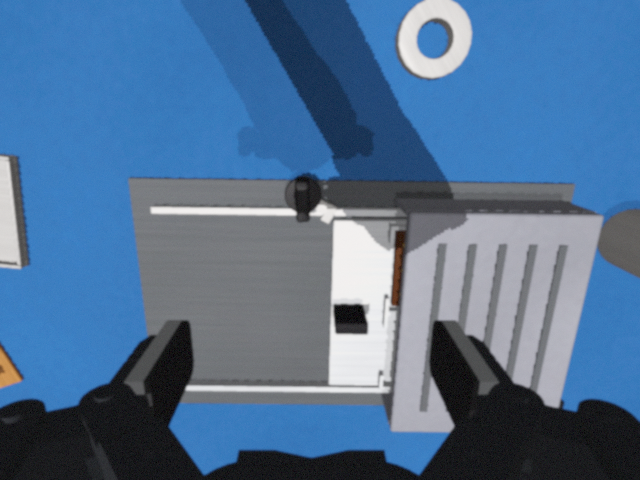

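The wrist view shows the knob bar around (303,199), the handle at (350,318), the plate's robot-side corners at (130,178) and (573,184), and a dried board's edge at (399,268) in one of the robot-side bays.

```bash
python3 - <<'E'
from h import *
c=shot('wrist'); g=cv2.cvtColor(c['image'],cv2.COLOR_BGR2GRAY)
def comp(x0,y0,x1,y1,t):
    m=(g[y0:y1,x0:x1]<t).astype(np.uint8); n,l,s,ce=cv2.connectedComponentsWithStats(m); i=1+np.argmax(s[1:,4]); print(s[i]+np.array([x0,y0,0,0,0]),ce[i]+[x0,y0])
    return ce[i]+[x0,y0]
for t in (25,40,55): comp(270,165,335,230,t)
for t in (40,55): comp(325,295,380,340,t)
p=ray(c,[[130,178],[573,184]],.006); print(p)
x=p[1]-p[0]; print('yaw',-np.degrees(np.arctan2(x[0],x[1])),np.linalg.norm(x))
print(ray(c,[[303,178],[303,220],[303,199]],.063), ray(c,[[350,319]],.07))
E
```

```text
[304 174  13   5  40] [310.25  175.775]
[295 173  34  41 710] [310.8352 193.4408]
[295 171  35  46 963] [311.5846 191.9003]
[343 303  31  19 519] [357.526  311.7013]
[343 302  32  27 734] [358.2016 315.0313]
[[ 0.4093 -0.0416  0.006 ]
 [ 0.4822  0.4466  0.006 ]]
yaw -8.492277687262899 0.49363038793586494
[[0.4267 0.1516 0.063 ]
 [0.4685 0.1457 0.063 ]
 [0.4473 0.1487 0.063 ]] [[0.5813 0.1805 0.07  ]]
```

```bash
python3 - <<'E'
from h import *
to(.4494,.1543,.15,172.9)
c=shot('wrist'); cv2.imwrite('pics/w2.png',c['image'])
a=cv2.resize(c['image'][160:230,270:350],None,fx=5,fy=5,interpolation=cv2.INTER_CUBIC);b=cv2.resize(c['image'][290:360,320:400],None,fx=5,fy=5,interpolation=cv2.INTER_CUBIC)
cv2.imwrite('pics/w2c.png',np.hstack([a,b]))
np.save('w2.npy',np.r_[np.ravel(c['rvec']),np.ravel(c['tvec'])])
# plate long robot-side edge & corners: not-blue
hsv=cv2.cvtColor(c['image'],cv2.COLOR_BGR2HSV); nb=(hsv[...,1]<90)
pts=[]
for u in list(range(150,290,5)):
    col=nb[150:230,u]; pts.append([u,150+np.argmax(col)])
P=ray(c,pts,.006); k=np.polyfit(P[:,1],P[:,0],1); print('edge slope deg',np.degrees(np.arctan(k[0])),np.abs(np.polyval(k,P[:,1])-P[:,0]).max())
pl=[]
for v in range(190,300,5):
    r=nb[v,90:200]; pl.append([90+np.argmax(r),v])
Q=ray(c,pl,.006); q=np.polyfit(Q[:,0],Q[:,1],1); print('front slope deg',np.degrees(np.arctan(q[0])))
# corner
y=(q[0]*k[1]+q[1])/(1-q[0]*k[0]); print('corner',k[0]*y+k[1],y)
E
```

```text
t 1.55 pos [0.4446 0.1605 0.3011] [-179.9319    0.0447  172.3052] -> d [-0.0055 -0.0053  0.1511] twist -0.0033 j [-44.   3.  18. 110.  -1.  68.  56.] w 1.008
edge slope deg 8.048848143451176 0.0008507315511174229
front slope deg -7.832104827456267
corner 0.4083344047011258 -0.03494633852938702
```

View pics/w2c.png

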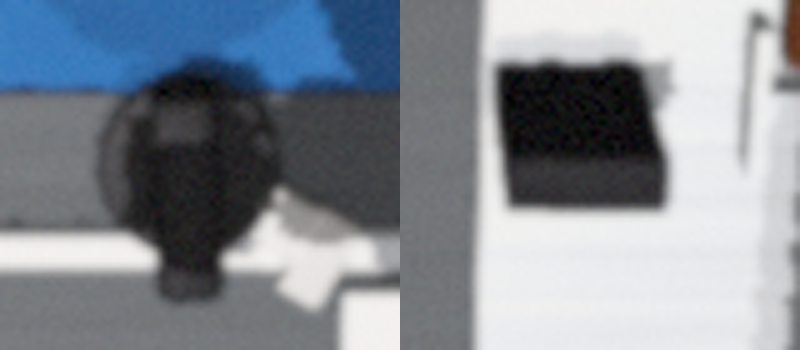

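The crop shows the bar's top face centred at about (307.8,199.8) and aligned with the rig. The handle's top face is centred at about (357.4,326.6).

```bash
cat >> h.py <<'E'
def rz(a): a=np.radians(a); return np.array([[np.cos(a),-np.sin(a)],[np.sin(a),np.cos(a)]])
E
python3 - <<'E'
from h import *
c=shot('wrist'); w=np.load('w2.npy'); c['rvec']=w[:3]; c['tvec']=w[3:]
k=ray(c,[307.8,199.8],.063); h=ray(c,[357.4,326.6],.07); print('knob',k,'handle',h)
for a in(-7.4,-7.8): 
  O=np.array([.4083,-.0349])+rz(a)@[.15,.25]; print(O,'knob pred',O+rz(a)@[-.137,-.054], 'handle rig',rz(a).T@(h[0,:2]-O))
to(k[0,0],k[0,1],.09,172.2)
E
```

```text
knob [[0.4477 0.1565 0.063 ]] handle [[0.5905 0.1906 0.07  ]]
[0.5892 0.1937] knob pred [0.4464 0.1578] handle rig [ 0.0016 -0.0029]
[0.5908 0.1924] knob pred [0.4478 0.1575] handle rig [-0.0001 -0.0019]
t 1.65 pos [0.4431 0.1657 0.3009] [179.9705  -0.0071 172.6855] -> d [-0.0058 -0.0087  0.2109] twist 0.0027 j [-45.   3.  17. 110.  -1.  68.  56.] w 0.997
```

apply_moves --pt "-0.006 -0.009 0.03 0.003" --pt "-0.006 -0.009 0.07 0.003" --pt "-0.006 -0.009 0.11 0.003" --pt "-0.006 -0.009 0.15 0.003" --pt "-0.006 -0.009 0.18 0.003" --pt "-0.006 -0.009 0.2 0.003" --pt "-0.006 -0.009 0.21 0.003" --pt "-0.006 -0.009 0.21 0.003" --pt "-0.006 -0.009 0.21 0.003" --pt "-0.006 -0.009 0.21 0.003"

```text
time_s: 2.9
eef_pos: [0.4483, 0.1571, 0.0917]
eef_rot: [179.9, 0.1, 172.3]
contact_force: [0.4, -1.2, 0.0]
width: 0.999
grasp_force: 0.0
```

```bash
python3 - <<'E'
from h import *
to(.4475,.157,.030,172.2)
E
```

```text
t 2.9 pos [0.4483 0.1571 0.0917] [179.9355   0.0673 172.2806] -> d [ 0.0009 -0.0003  0.0617] twist 0.0004 j [-41.  18.  16. 123.  -8.  39.  64.] w 0.999
```

apply_moves --pt "0.001 0 0.02 0" --pt "0.001 0 0.04 0" --pt "0.001 0 0.055 0" --pt "0.001 0 0.062 0" --pt "0.001 0 0.062 0" --pt "0.001 0 0.062 0" --pt "0.001 0 0.062 0" --pt "0.001 0 0.062 0" --pt "0.001 0 0.062 0" --pt "0.001 0 0.062 0"

```text
time_s: 4.15
eef_pos: [0.4468, 0.1569, 0.0289]
eef_rot: [180.0, 0.0, 172.3]
contact_force: [0.1, -0.6, 0.2]
width: 1.001
grasp_force: 0.0
```

apply_moves --pt "0 0 0 0" --pt "0 0 0 0" --pt "0 0 0 0" --pt "0 0 0 0" --pt "0 0 0 0" --pt "0 0 0 0" --pt "0 0 0 0" --pt "0 0 0 0" --pt "0 0 0 0" --pt "0 0 0 0" --jaw -1

```text
time_s: 5.4
eef_pos: [0.4465, 0.1559, 0.0291]
eef_rot: [-179.9, -0.0, 172.2]
contact_force: [-0.7, -2.8, 6.4]
width: 0.146
grasp_force: 58.9
```

apply_moves --pt "0 0 0 -0.05" --pt "0 0 0 -0.1" --pt "0 0 0 -0.15" --pt "0 0 0 -0.2" --pt "0 0 0 -0.25" --pt "0 0 0 -0.3" --pt "0 0 0 -0.35" --pt "0 0 0 -0.4" --pt "0 0 0 -0.44" --pt "0 0 0 -0.44"

```text
time_s: 6.65
eef_pos: [0.4476, 0.1539, 0.0291]
eef_rot: [-179.9, -0.1, -108.6]
contact_force: [2.0, -8.2, 5.5]
width: 0.146
grasp_force: 58.7
```

apply_moves --pt "0 0 0 0" --pt "0 0 0 0" --pt "0 0 0 0" --pt "0 0 0 0" --pt "0 0 0 0" --pt "0 0 0 0" --pt "0 0 0 0" --pt "0 0 0 0" --pt "0 0 0 0" --pt "0 0 0 0" --jaw 1

```text
time_s: 7.9
eef_pos: [0.4468, 0.1568, 0.0289]
eef_rot: [-180.0, 0.0, -108.5]
contact_force: [0.3, -0.0, -0.9]
width: 1.0
grasp_force: 0.0
```

```bash
python3 - <<'E'
from h import *
to(.4475,.157,.12,262.3)
to(.590,.191,.12,262.3)
E
```

```text
t 7.9 pos [0.4468 0.1568 0.0289] [-179.9995    0.0024 -108.5255] -> d [-0.0004 -0.0006 -0.0911] twist -0.0601 j [-21.  25.  -7. 124.   5.  32. 129.] w 1.0
t 7.9 pos [0.4468 0.1568 0.0289] [-179.9995    0.0024 -108.5255] -> d [-0.0779 -0.1249 -0.0911] twist -0.0601 j [-21.  25.  -7. 124.   5.  32. 129.] w 1.0
```

apply_moves --pt "0 0 -0.04 0" --pt "0 0 -0.08 0" --pt "0 0 -0.11 0.05" --pt "-0.02 -0.03 -0.11 0.1" --pt "-0.04 -0.06 -0.11 0.15" --pt "-0.06 -0.09 -0.11 0.2" --pt "-0.07 -0.11 -0.11 0.25" --pt "-0.078 -0.125 -0.11 0.3" --pt "-0.078 -0.125 -0.11 0.36" --pt "-0.078 -0.125 -0.11 0.41"

```text
time_s: 9.15
eef_pos: [0.59, 0.1911, 0.1385]
eef_rot: [-180.0, -0.0, 177.4]
contact_force: [-0.4, -0.3, -0.4]
width: 0.996
grasp_force: 0.0
```

apply_moves --pt "0 0 0 0.05" --pt "0 0 0 0.11" --pt "0 0 0 0.17" --pt "0 0 0 0.23" --pt "0 0 0 0.29" --pt "0 0 0 0.35" --pt "0 0 0 0.41" --pt "0 0 0 0.47" --pt "0 0 0 0.53" --pt "0 0 0 0.53"

```text
time_s: 10.4
eef_pos: [0.5899, 0.1913, 0.1386]
eef_rot: [-180.0, 0.0, 82.4]
contact_force: [0.0, -0.2, -0.3]
width: 0.999
grasp_force: 0.0
```

```bash
python3 - <<'E'
from h import *
to(.590,.191,.034,82.3)
E
```

```text
t 10.4 pos [0.5899 0.1913 0.1386] [-179.9851    0.034    82.3728] -> d [-0.0002  0.0002  0.1046] twist 0.0004 j [-47.  29.  32. 102. -19.  53. -15.] w 0.999
```

apply_moves --pt "0 0 0.03 0" --pt "0 0 0.06 0" --pt "0 0 0.085 0" --pt "0 0 0.1 0" --pt "0 0 0.103 0" --pt "0 0 0.103 0" --pt "0 0 0.103 0" --pt "0 0 0.103 0" --pt "0 0 0.103 0" --pt "0 0 0.103 0"

```text
time_s: 11.65
eef_pos: [0.5901, 0.1912, 0.036]
eef_rot: [180.0, -0.0, 82.3]
contact_force: [-1.1, 0.2, -0.3]
width: 0.998
grasp_force: 0.0
```

apply_moves --pt "0 0 0 0" --pt "0 0 0 0" --pt "0 0 0 0" --pt "0 0 0 0" --pt "0 0 0 0" --pt "0 0 0 0" --pt "0 0 0 0" --pt "0 0 0 0" --pt "0 0 0 0" --pt "0 0 0 0" --jaw -1

```text
time_s: 12.9
eef_pos: [0.5916, 0.1909, 0.0363]
eef_rot: [179.8, -0.0, 82.3]
contact_force: [5.2, -0.8, -1.9]
width: 0.143
grasp_force: 62.7
```

apply_moves --pt "-0.01 0 0 0" --pt "-0.035 0 0 0" --pt "-0.065 0 0 0" --pt "-0.095 0 0 0" --pt "-0.125 0 0 0" --pt "-0.155 0 0 0" --pt "-0.185 0 0 0" --pt "-0.205 0 0 0" --pt "-0.215 0 0 0" --pt "-0.222 0 0 0"

```text
time_s: 14.15
eef_pos: [0.5613, -0.0271, 0.0362]
eef_rot: [179.9, -0.1, 82.3]
contact_force: [5.9, 13.4, 0.8]
width: 0.142
grasp_force: 63.1
```

apply_moves --pt "0 0 0 0" --pt "0 0 0 0" --pt "0 0 0 0" --pt "0 0 0 0" --pt "0 0 -0.02 0" --pt "0 0 -0.06 0" --pt "0 0 -0.11 0" --pt "0 0 -0.15 -0.05" --pt "0 0 -0.2 -0.1" --pt "0 0 -0.25 -0.15" --jaw 1

```text
time_s: 15.4
eef_pos: [0.5598, -0.029, 0.2874]
eef_rot: [-180.0, 0.0, 109.6]
contact_force: [0.4, 0.9, -0.2]
width: 1.0
grasp_force: 0.0
```

```bash
python3 - <<'E'
from h import *
to(.515,.082,.30,172.3)
E
```

```text
t 15.4 pos [ 0.5598 -0.029   0.2874] [-179.9765    0.0015  109.567 ] -> d [ 0.1196 -0.005  -0.0126] twist -0.3485 j [-28.  14.  30. 101.  -7.  67.  24.] w 1.0
```

apply_moves --pt "0.03 0 -0.01 -0.05" --pt "0.06 0 -0.01 -0.1" --pt "0.09 0 -0.01 -0.15" --pt "0.12 -0.005 -0.01 -0.2" --pt "0.12 -0.005 -0.01 -0.25" --pt "0.12 -0.005 -0.01 -0.3" --pt "0.12 -0.005 -0.01 -0.348" --pt "0.12 -0.005 -0.01 -0.348" --pt "0.12 -0.005 -0.01 -0.348" --pt "0.12 -0.005 -0.01 -0.348"

```text
time_s: 16.65
eef_pos: [0.5159, 0.0827, 0.2958]
eef_rot: [-180.0, -0.0, 171.8]
contact_force: [0.3, -0.9, 0.4]
width: 1.0
grasp_force: 0.0
```

```bash
python3 - <<'E'
from h import *
c=shot('wrist'); cv2.imwrite('pics/w3.png',c['image'])
print(robot.get_obs()['eef_pos'])
np.save('w3.npy',np.r_[np.ravel(c['rvec']),np.ravel(c['tvec'])])
E
```

```text
[0.5159 0.0827 0.2959]
```

View pics/w3.png

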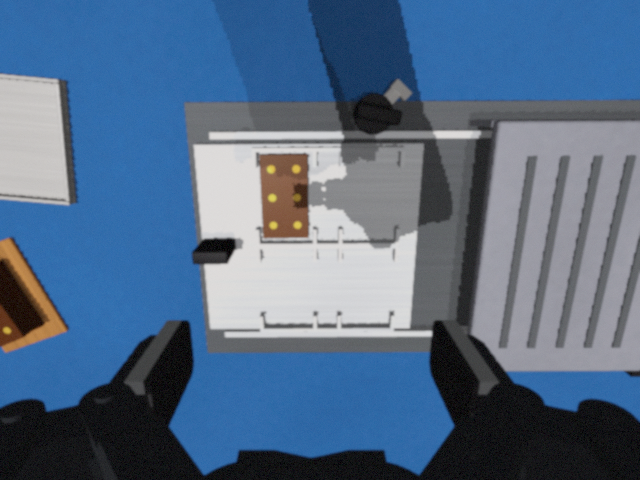

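The tray is fully out. One dried board lies in the robot-side front bay, centred at about (285,196). The other three bays are empty and the knob is free.

```bash
python3 - <<'E'
from h import *
im=cv2.imread('pics/w3.png'); cv2.imwrite('pics/w3c.png',cv2.resize(im[135:345,185:435],None,fx=2.8,fy=2.8,interpolation=cv2.INTER_CUBIC))
c={'fx':0}; c=shot('wrist')
hsv=cv2.cvtColor(c['image'],cv2.COLOR_BGR2HSV)
m=cv2.inRange(hsv,(0,90,30),(30,255,255)); m[:, :230]=0; m[:, 350:]=0
k=max(cv2.findContours(m,0,1)[0],key=cv2.contourArea); r=cv2.minAreaRect(k); print(r)
P=ray(c,cv2.boxPoints(r),.03); print(P,P.mean(0))
A=rz(-7.7); print('in rig',(P[:,:2].mean(0)-[.5905,.1928])@A)
E
```

```text
((283.56195068359375, 195.52981567382812), (81.62110137939453, 46.11761474609375), 89.11859893798828)
[[0.4715 0.0361 0.03  ]
 [0.4775 0.083  0.03  ]
 [0.5638 0.0715 0.03  ]
 [0.5575 0.0217 0.03  ]] [0.5176 0.0531 0.03  ]
in rig [-0.0535 -0.1482]
```

View pics/w3c.png

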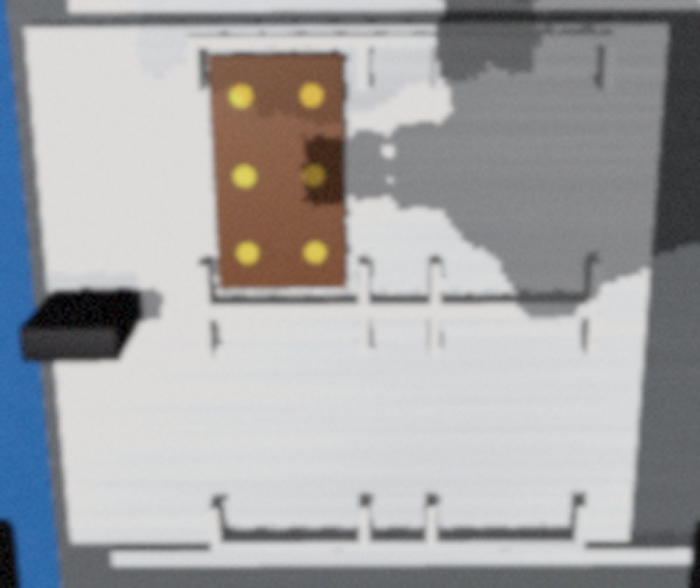

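```bash
python3 - <<'E'
from h import *
c=shot('wrist'); w=np.load('w3.npy'); c['rvec']=w[:3]; c['tvec']=w[3:]
def rig(px,z=.02):
    p=np.array(px)/2.8+[185,135]-0.0; P=ray(c,p,z)[:,:2]
    return (P-[.5905,.1928])@rz(-7.7)
print('front',rig([[209,70],[213,280],[216,340],[222,515]]))
print('back',rig([[597,75],[588,275],[583,345],[577,515]]))
print('mid',rig([[230,294],[400,294],[570,294]]))
print('far',rig([[230,527],[400,527],[570,527]]))
print('deckfront',rig([[25,35],[68,540]]),'back',rig([[668,30],[632,540]]))
print('handle',rig([[70,342]],.07))
to(0.5176,0.0531,.10,172.3)
E
```

```text
front [[-0.091  -0.1729]
 [-0.0088 -0.1753]
 [ 0.0164 -0.1752]
 [ 0.0952 -0.1763]]
back [[-0.0877 -0.0272]
 [-0.0095 -0.0264]
 [ 0.02   -0.0269]
 [ 0.0966 -0.0255]]
mid [[-0.003  -0.1688]
 [-0.0023 -0.101 ]
 [-0.0017 -0.0332]]
far [[ 0.1009 -0.1731]
 [ 0.1016 -0.1007]
 [ 0.1023 -0.0282]]
deckfront [[-0.1045 -0.2408]
 [ 0.1065 -0.2427]] back [[-0.104  -0.0017]
 [ 0.1088 -0.0014]]
handle [[-0.0009 -0.2211]]
t 16.8 pos [0.5159 0.0827 0.2959] [179.9995  -0.0037 171.8791] -> d [-0.0059 -0.0291  0.1959] twist -0.0023 j [-33.   8.  19. 105.  -3.  67.  69.] w 1.006
```

```bash
cat >> h.py <<'E'
Y=-8.0
CT=np.array([.5905,.1928])+rz(-7.7)@[.0003,-.101]
BAY=[CT+rz(Y)@np.array(o) for o in ([-.052,-.0455],[-.052,.0455],[.052,-.0455],[.052,.0455])]
E
python3 - <<'E'
from h import *
print(CT,BAY)
to(*BAY[0],.018,172.0)
E
```

```text
[0.5773 0.0927] [array([0.5194, 0.0549]), array([0.5321, 0.145 ]), array([0.6224, 0.0404]), array([0.6351, 0.1305])]
t 16.8 pos [0.5159 0.0827 0.2959] [179.9995  -0.0037 171.8791] -> d [-0.0074 -0.0271  0.2779] twist -0.0007 j [-33.   8.  19. 105.  -3.  67.  69.] w 1.006
```

apply_moves --pt "-0.006 -0.028 0.04 0" --pt "-0.006 -0.028 0.09 0" --pt "-0.006 -0.028 0.14 0" --pt "-0.006 -0.028 0.19 0" --pt "-0.006 -0.028 0.22 0" --pt "-0.006 -0.028 0.235 0" --pt "-0.006 -0.028 0.235 0" --pt "-0.006 -0.028 0.235 0" --pt "-0.006 -0.028 0.235 0" --pt "-0.006 -0.028 0.235 0" --jaw 0.6

```text
time_s: 18.05
eef_pos: [0.5185, 0.0543, 0.0617]
eef_rot: [180.0, 0.1, 171.9]
contact_force: [0.6, -0.1, -0.0]
width: 0.795
grasp_force: 0.0
```

```bash
python3 - <<'E'
from h import *
to(.5185,.054,.018,172.0)
c=shot('wrist'); cv2.imwrite('pics/w4.png',c['image'])
E
```

```text
t 18.05 pos [0.5185 0.0543 0.0617] [179.96     0.0789 171.9208] -> d [ 0.     -0.0004  0.0437] twist -0.0004 j [-26.  25.  16. 118. -11.  38.  80.] w 0.795
```

View pics/w4.png

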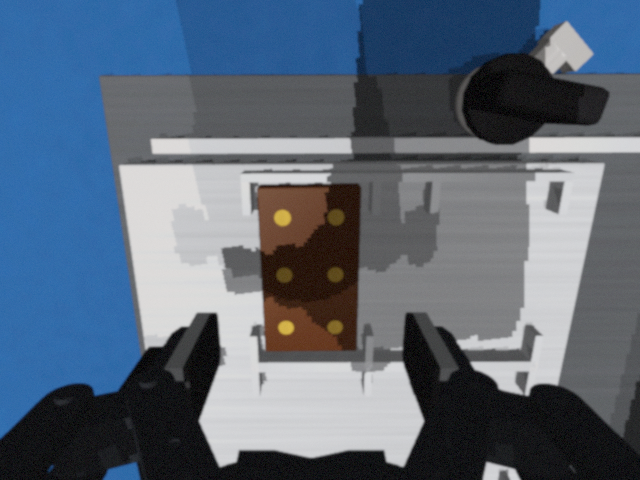

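The board (260–360 columns) sits centred between the fingers, so I descend.

apply_moves --pt "0 0 0.015 0" --pt "0 0 0.03 0" --pt "0 0 0.04 0" --pt "0 0 0.044 0" --pt "0 0 0.044 0" --pt "0 0 0.044 0" --pt "0 0 0.044 0" --pt "0 0 0.044 0" --pt "0 0 0.044 0" --pt "0 0 0.044 0"

```text
time_s: 19.35
eef_pos: [0.518, 0.0542, 0.017]
eef_rot: [180.0, 0.0, 171.9]
contact_force: [-0.5, 1.0, -0.1]
width: 0.796
grasp_force: 0.0
```

apply_moves --pt "0 0 0 0" --pt "0 0 0 0" --pt "0 0 0 0" --pt "0 0 0 0" --pt "0 0 0 0" --pt "0 0 0 0" --pt "0 0 -0.01 0" --pt "0 0 -0.02 0" --pt "0 0 -0.03 0" --pt "0 0 -0.03 0" --jaw -1

```text
time_s: 20.6
eef_pos: [0.5188, 0.0544, 0.0481]
eef_rot: [179.9, 0.1, 171.9]
contact_force: [-0.4, 0.4, -0.7]
width: -0.0
grasp_force: 0.0
```

```bash
python3 - <<'E'
from h import *
to(.404,-.286,.12,166.2)
c=shot('wrist'); cv2.imwrite('pics/w5.png',c['image'])
E
```

```text
t 20.6 pos [0.5188 0.0544 0.0481] [179.9447   0.1182 171.9209] -> d [ 0.0657 -0.3531 -0.0724] twist 0.0318 j [-26.  27.  16. 119. -12.  36.  80.] w -0.0
```

View pics/w5.png

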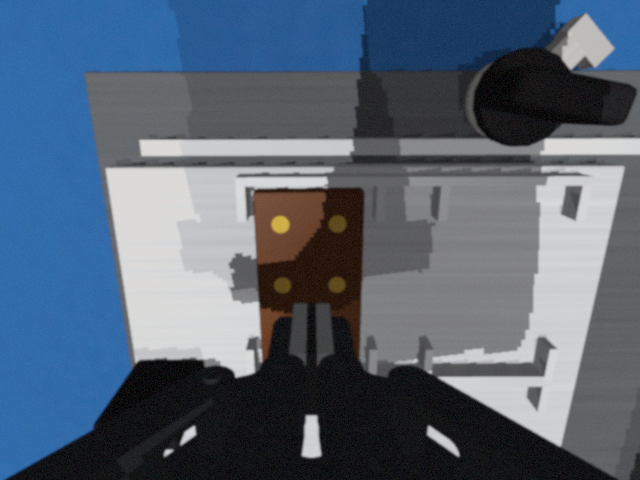

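The gripper is shut on nothing: the fingers slid off over the board's top, and the board is still in its bay. I'll reopen narrower and go lower, watching the force.

apply_moves --pt "0 0 -0.01 0" --pt "0 0 -0.01 0" --pt "0 0 -0.01 0" --pt "0 0 -0.01 0" --pt "0 0 -0.01 0" --pt "0 0 -0.01 0" --pt "0 0 0.01 0" --pt "0 0 0.025 0" --pt "0 0 0.033 0" --pt "0 0 0.033 0" --jaw 0.4

```text
time_s: 21.9
eef_pos: [0.5175, 0.054, 0.0133]
eef_rot: [-180.0, -0.1, 171.9]
contact_force: [0.3, -0.1, 0.4]
width: 0.698
grasp_force: 0.0
```

apply_moves --pt "0 0 0.002 0" --pt "0 0 0.003 0" --pt "0 0 0.004 0" --pt "0 0 0.004 0" --pt "0 0 0.004 0" --pt "0 0 0.004 0" --pt "0 0 0.004 0" --pt "0 0 0.004 0" --pt "0 0 0.004 0" --pt "0 0 0.004 0"

```text
time_s: 23.15
eef_pos: [0.518, 0.0542, 0.0099]
eef_rot: [180.0, 0.0, 171.9]
contact_force: [-0.3, 0.4, 0.5]
width: 0.699
grasp_force: 0.0
```

```bash
python3 - <<'E'
from h import *
to(.5185,.054,.010,172.0)
c=shot('wrist'); cv2.imwrite('pics/w6.png',c['image'][100:480])
E
```

```text
t 23.15 pos [0.518  0.0542 0.0099] [179.9967   0.0001 171.9212] -> d [-0.0006 -0.0001 -0.0001] twist -0.0004 j [-24.  30.  14. 119. -14.  32.  82.] w 0.699
```

View pics/w6.png

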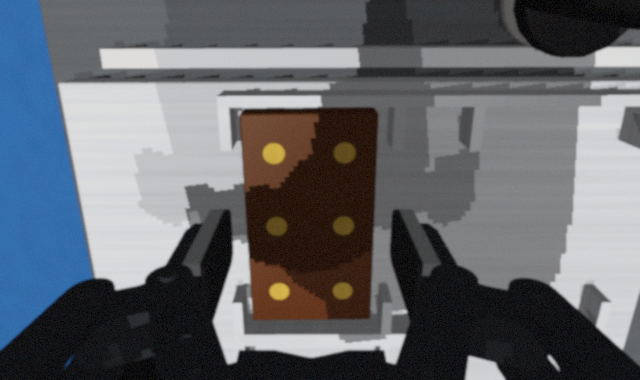

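The fingers straddle the board with no contact at TCP z = 0.010, so I close here.

apply_moves --pt "0 0 0 0" --pt "0 0 0 0" --pt "0 0 0 0" --pt "0 0 0 0" --pt "0 0 0 0" --pt "0 0 0 0" --pt "0 0 0 0" --pt "0 0 0 0" --pt "0 0 0 0" --pt "0 0 0 0" --jaw -1

```text
time_s: 24.45
eef_pos: [0.518, 0.0542, 0.0099]
eef_rot: [180.0, 0.0, 171.9]
contact_force: [-0.4, 0.6, -0.0]
width: 0.001
grasp_force: 0.0
```

```bash
python3 - <<'E'
from h import *
c=shot('wrist'); s=shot('side'); a=cv2.resize(c['image'],(400,300)); b=cv2.resize(s['image'][120:300,230:470],(400,300),interpolation=cv2.INTER_CUBIC)
cv2.imwrite('pics/w7.png',np.hstack([a,b])); print(robot.get_obs()['width'],robot.get_obs()['eef_pos'])
E
```

```text
-0.0025363883340736755 [0.518  0.0542 0.0099]
```

View pics/w7.png

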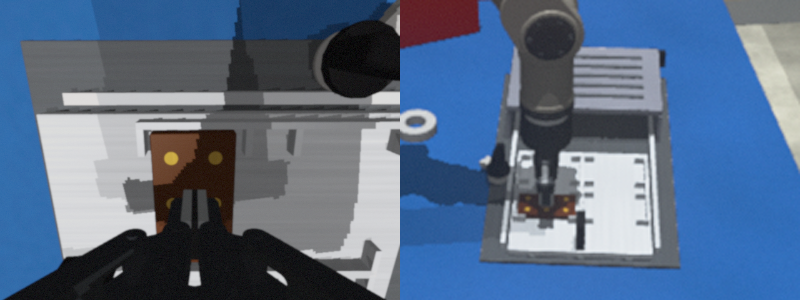

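The fingers shut above the board. That means the real tips sit about 25 mm higher than the TCP reading suggests. I'll confirm by touching down gently with shut fingers.

apply_moves --pt "0 0 0.001 0" --pt "0 0 0.002 0" --pt "0 0 0.003 0" --pt "0 0 0.004 0" --pt "0 0 0.004 0" --pt "0 0 0.004 0" --pt "0 0 0.004 0" --pt "0 0 0.004 0" --pt "0 0 0.004 0" --pt "0 0 0.004 0"

```text
time_s: 25.8
eef_pos: [0.5182, 0.0548, 0.0093]
eef_rot: [179.9, -0.0, 171.9]
contact_force: [-13.3, 1.1, 44.4]
width: -0.001
grasp_force: 22.4
```

apply_moves --pt "0 0 0.001 0" --pt "0 0 0.002 0" --pt "0 0 0.003 0" --pt "0 0 0.004 0" --pt "0 0 0.004 0" --pt "0 0 0.004 0" --pt "0 0 0.004 0" --pt "0 0 0.004 0" --pt "0 0 0.004 0" --pt "0 0 0.004 0"

```text
time_s: 27.05
eef_pos: [0.5184, 0.0561, 0.0089]
eef_rot: [179.7, -0.0, 171.9]
contact_force: [-26.2, 1.7, 90.2]
width: 0.001
grasp_force: 45.3
```

apply_moves --pt "0 0 -0.01 0" --pt "0 0 -0.04 0" --pt "0 0 -0.04 0" --pt "0 0 -0.04 0" --pt "0 0 -0.04 0" --pt "0 0 -0.03 0" --pt "0 0 -0.015 0" --pt "0 0 -0.005 0" --pt "0 0 0 0" --pt "0 0 0 0" --jaw 0.34

```text
time_s: 28.3
eef_pos: [0.5177, 0.054, 0.0014]
eef_rot: [-180.0, -0.0, 171.9]
contact_force: [-0.0, 0.3, 0.6]
width: 0.671
grasp_force: 0.0
```

```bash
python3 - <<'E'
from h import *
to(.518,.0542,.0,172.0)
c=shot('wrist'); print(c['image'].shape)
cv2.imwrite('pics/w8.png',c['image'])
hsv=cv2.cvtColor(c['image'],cv2.COLOR_BGR2HSV)
m=cv2.inRange(hsv,(0,90,30),(30,255,255)); k=max(cv2.findContours(m,0,1)[0],key=cv2.contourArea); r=cv2.minAreaRect(k); P=ray(c,cv2.boxPoints(r),.03); print(P.mean(0),r)
E
```

```text
t 28.3 pos [0.5177 0.054  0.0014] [-179.9775   -0.0485  171.9121] -> d [-0.0003  0.0002  0.0014] twist -0.0005 j [-24.  31.  14. 119. -14.  31.  82.] w 0.671
(480, 640, 3)
[0.5173 0.0559 0.03  ] ((315.84735107421875, 324.4886169433594), (219.48399353027344, 144.22145080566406), 88.90878295898438)
```

View pics/w8.png

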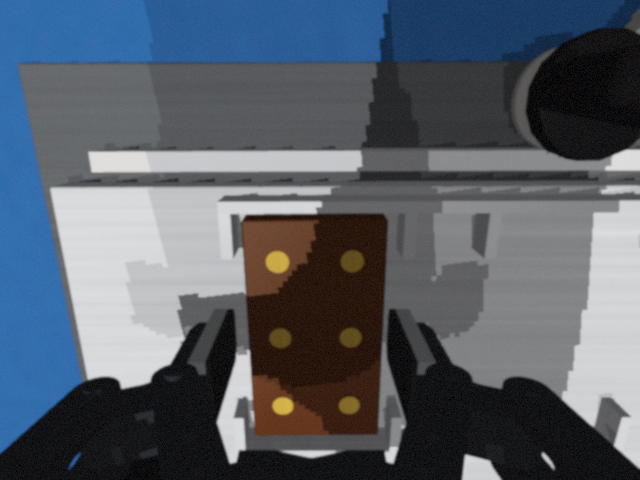

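The fingers flank the board (243–388 columns) with no contact yet. I keep lowering in small steps.

apply_moves --pt "0 0 0.001 0" --pt "0 0 0.002 0" --pt "0 0 0.003 0" --pt "0 0 0.003 0" --pt "0 0 0.003 0" --pt "0 0 0.003 0" --pt "0 0 0.003 0" --pt "0 0 0.003 0" --pt "0 0 0.003 0" --pt "0 0 0.003 0"

```text
time_s: 29.6
eef_pos: [0.518, 0.0542, -0.0011]
eef_rot: [180.0, -0.0, 171.9]
contact_force: [0.6, 0.1, -0.9]
width: 0.669
grasp_force: 0.0
```

apply_moves --pt "0 0 0 0" --pt "0 0 0 0" --pt "0 0 0 0" --pt "0 0 0 0" --pt "0 0 0 0" --pt "0 0 0 0" --pt "0 0 0 0" --pt "0 0 0 0" --pt "0 0 0 0" --pt "0 0 0 0" --jaw -1

```text
time_s: 30.85
eef_pos: [0.518, 0.0543, -0.0006]
eef_rot: [180.0, 0.0, 171.9]
contact_force: [-2.0, 0.2, 6.2]
width: 0.563
grasp_force: 61.2
```

apply_moves --pt "0 0 -0.02 0" --pt "0 0 -0.06 0" --pt "0 -0.01 -0.1 0" --pt "0.01 -0.05 -0.12 0" --pt "0.02 -0.1 -0.12 0.01" --pt "0.03 -0.15 -0.12 0.02" --pt "0.04 -0.2 -0.12 0.03" --pt "0.05 -0.25 -0.12 0.032" --pt "0.06 -0.3 -0.12 0.032" --pt "0.066 -0.34 -0.12 0.032"

```text
time_s: 32.1
eef_pos: [0.4035, -0.275, 0.1189]
eef_rot: [-180.0, -0.0, 166.1]
contact_force: [0.3, -0.0, -1.2]
width: 0.561
grasp_force: 62.7
```

```bash
python3 - <<'E'
from h import *
to(.404,-.286,.06,166.2)
c=shot('wrist'); cv2.imwrite('pics/w9.png',c['image'])
hsv=cv2.cvtColor(c['image'],cv2.COLOR_BGR2HSV)
m=cv2.inRange(hsv,(95,120,40),(125,255,255)); 
for v in (60,120,180,240):
    r=np.where(m[v]==0)[0]; print(v,r.min(),r.max())
E
```

```text
t 32.1 pos [ 0.4035 -0.275   0.1189] [-179.9937   -0.0025  166.0749] -> d [-0.0031 -0.0105  0.0589] twist -0.0007 j [  4.  18.  27. 121. -12.  44. 115.] w 0.561Traceback (most recent call last):
  File "<stdin>", line 7, in <module>
    return umr_minimum(a, axis, None, out, keepdims, initial, where)
ValueError: zero-size array to reduction operation minimum which has no identity
```

View pics/w9.png

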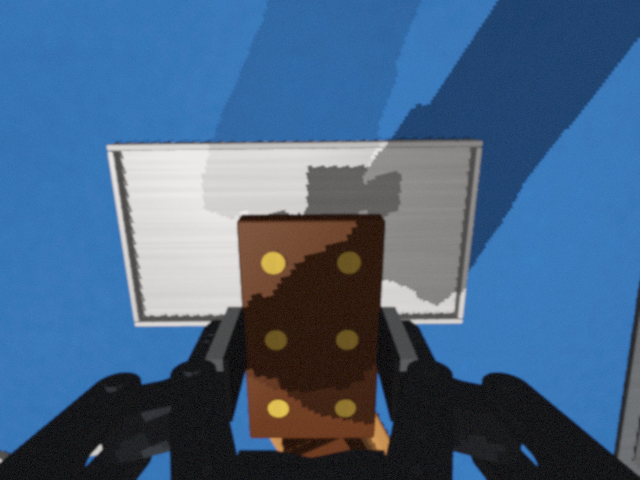

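The board is held squarely. The pan's rim corners are at (108,147), (482,142), (462,322) and (135,325).

```bash
python3 - <<'E'
from h import *
c=shot('wrist')
P=ray(c,[[108,147],[482,142],[462,322],[135,325]],.014); print(P,P.mean(0)); x=P[1]-P[0]; print(np.degrees(np.arctan2(-x[0],x[1])))
q=P.mean(0); to(q[0],q[1],-.013,166.2)
# held board center at approx same height
B=ray(c,[[238,218],[384,218],[377,437],[250,437]],.119+.030); print('board',B.mean(0))
E
```

```text
[[ 0.3138 -0.3919  0.014 ]
 [ 0.3695 -0.1609  0.014 ]
 [ 0.4934 -0.1908  0.014 ]
 [ 0.4372 -0.4229  0.014 ]] [ 0.4035 -0.2916  0.014 ]
-13.55342934455269
t 32.2 pos [ 0.4026 -0.2778  0.1192] [-179.8742    0.0263  165.736 ] -> d [-0.0042 -0.0129  0.1322] twist -0.0026 j [  4.  18.  27. 121. -12.  44. 115.] w 0.562
board [ 0.4018 -0.2799  0.149 ]
```

apply_moves --pt "-0.003 -0.014 0.03 0" --pt "-0.003 -0.014 0.07 0" --pt "-0.003 -0.014 0.1 0" --pt "-0.003 -0.014 0.12 0" --pt "-0.003 -0.014 0.127 0" --pt "-0.003 -0.014 0.131 0" --pt "-0.003 -0.014 0.133 0" --pt "-0.003 -0.014 0.133 0" --pt "-0.003 -0.014 0.133 0" --pt "-0.003 -0.014 0.133 0"

```text
time_s: 33.45
eef_pos: [0.4046, -0.2876, -0.0139]
eef_rot: [-180.0, 0.0, 166.2]
contact_force: [0.3, 0.5, -1.0]
width: 0.561
grasp_force: 62.7
```

apply_moves --pt "0 0 0 0" --pt "0 0 0 0" --pt "0 0 0 0" --pt "0 0 0 0" --pt "0 0 -0.02 0" --pt "0 0 -0.06 0" --pt "0 0 -0.11 0" --pt "0 0 -0.16 0" --pt "0 0 -0.21 0" --pt "0 0 -0.26 0" --jaw 0.6

```text
time_s: 34.7
eef_pos: [0.404, -0.2873, 0.2475]
eef_rot: [180.0, 0.0, 166.1]
contact_force: [0.8, 0.8, 0.1]
width: 0.801
grasp_force: 0.0
```

```bash
python3 - <<'E'
from h import *
to(.55,-.30,.25,192.8)
c=shot('wrist'); cv2.imwrite('pics/w10.png',c['image'])
E
```

```text
t 34.7 pos [ 0.404  -0.2873  0.2475] [179.9895   0.0048 166.1484] -> d [-0.1448  0.0226 -0.0024] twist -0.1481 j [  0.   8.  32. 112.  -5.  61. 110.] w 0.801
```

apply_moves --pt "-0.04 0.01 0 -0.02" --pt "-0.08 0.015 0 -0.05" --pt "-0.12 0.02 0 -0.1" --pt "-0.145 0.022 0 -0.148" --pt "-0.145 0.022 0 -0.148" --pt "-0.145 0.022 0 -0.148" --pt "-0.145 0.022 0 -0.148" --pt "-0.145 0.022 0 -0.148" --pt "-0.145 0.022 0 -0.148" --pt "-0.145 0.022 0 -0.148" --jaw 0.6

```text
time_s: 36.0
eef_pos: [0.5504, -0.3008, 0.246]
eef_rot: [-180.0, 0.0, -167.2]
contact_force: [0.8, -0.7, 0.5]
width: 0.802
grasp_force: 0.0
```

```bash
python3 - <<'E'
from h import *
c=shot('wrist'); cv2.imwrite('pics/w11.png',c['image']); print(robot.get_obs()['eef_pos'],robot.get_obs()['eef_rot'])
hsv=cv2.cvtColor(c['image'],cv2.COLOR_BGR2HSV)
p=proj(c,[[.5956,-.3006,.046]])[0]; print(p)
u,v=p.astype(int); 
for d in range(-80,81,8): print(d,hsv[v,u+d],hsv[v+d,u] if v+d<480 else '')
E
```

```text
[ 0.5504 -0.3008  0.2459] [-179.9997    0.005  -167.2058]
[300.5192 251.0081]
-80 [105 180 180] [105 180 157]
-72 [105 176 180] [ 16 152 189]
-64 [106 177 179] [ 16 146 203]
-56 [105 180 177] [ 15 156 162]
-48 [105 178 178] [ 11 143 100]
-40 [ 16 149 197] [ 11 132 131]
-32 [ 15 145 197] [ 10 146  68]
-24 [ 11 135 125] [ 11 145  65]
-16 [ 23 159 218] [  9 163  64]
-8 [ 20 162 172] [ 12 148 124]
0 [ 12 144 124] [ 12 144 124]
8 [ 10 139 123] [ 10 146 122]
16 [ 23 155 227] [ 11 155 117]
24 [ 11 146 122] [ 11 151 118]
32 [ 15 162 162] [ 11 158 116]
40 [ 16 147 194] [ 11 156 116]
48 [106 179 158] [105 181 178]
56 [107 181 110] [105 180 176]
64 [106 183 110] [106 179 175]
72 [107 175 108] [105 175 178]
80 [107 174 110] [105 181 175]
```

View pics/w11.png

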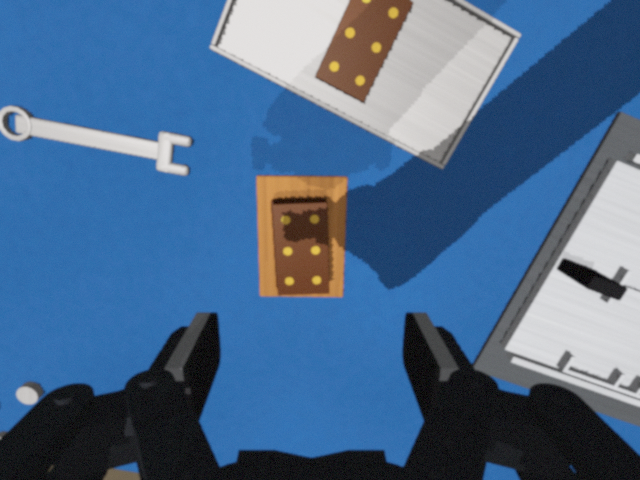

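The dried board lies flat in the pan. The fresh stack's top board shows six inserts around (301,250), roughly square to the tool.

```bash
cat >> h.py <<'E'
def board(c,z,near,rad=60):
    """pose of board top at height z from its six inserts near world point"""
    hsv=cv2.cvtColor(c['image'],cv2.COLOR_BGR2HSV); m=cv2.inRange(hsv,(18,120,50),(32,255,255))
    m=cv2.morphologyEx(m,cv2.MORPH_OPEN,np.ones((2,2),np.uint8))
    n,l,s,ce=cv2.connectedComponentsWithStats(m)
    q=[ce[i] for i in range(1,n) if s[i,4]>=12]; P=ray(c,q,z)
    P=P[np.linalg.norm(P[:,:2]-np.array(near)[:2],axis=1)<rad/1000]
    if len(P)<4: print('inserts',len(P),P); return None
    r=cv2.minAreaRect((P[:,:2]*1000).astype(np.float32)); b=cv2.boxPoints(r)/1000
    e=[b[1]-b[0],b[2]-b[1]]; e=max(e,key=np.linalg.norm); a=np.degrees(np.arctan2(e[1],e[0]))
    a=(a+90)%180-90
    print('n',len(P),'centre',b.mean(0),P.mean(0)[:2],'long yaw',round(a,2),'sizes',np.array(r[1])); return P.mean(0),a
E
python3 - <<'E'
from h import *
c=shot('wrist'); r=board(c,.046,(.5956,-.3006))
to(r[0][0],r[0][1],.017,180+r[1])
E
```

```text
n 6 centre [ 0.5956 -0.299 ] [ 0.5956 -0.299 ] long yaw 14.82 sizes [60.0538 26.2793]
t 36.1 pos [ 0.5504 -0.3008  0.2459] [ 179.9993    0.0042 -167.2026] -> d [-0.0444 -0.0082  0.2289] twist -0.0112 j [  4.  22.  25.  95. -10.  65. 135.] w 0.801
```

apply_moves --pt "-0.02 -0.004 0.03 -0.011" --pt "-0.044 -0.008 0.07 -0.011" --pt "-0.044 -0.008 0.11 -0.011" --pt "-0.044 -0.008 0.15 -0.011" --pt "-0.044 -0.008 0.18 -0.011" --pt "-0.044 -0.008 0.2 -0.011" --pt "-0.044 -0.008 0.215 -0.011" --pt "-0.044 -0.008 0.225 -0.011" --pt "-0.044 -0.008 0.2285 -0.011" --pt "-0.044 -0.008 0.2285 -0.011"

```text
time_s: 37.35
eef_pos: [0.5954, -0.299, 0.0178]
eef_rot: [-180.0, 0.0, -165.2]
contact_force: [-0.5, -0.2, -0.9]
width: 0.803
grasp_force: 0.0
```

apply_moves --pt "0 0 0 0" --pt "0 0 0 0" --pt "0 0 0 0" --pt "0 0 0 0" --pt "0 0 0 0" --pt "0 0 0 0" --pt "0 0 -0.01 0" --pt "0 0 -0.03 0" --pt "0 0 -0.06 0" --pt "0 0 -0.09 0" --jaw -1

```text
time_s: 38.6
eef_pos: [0.5953, -0.2991, 0.1097]
eef_rot: [-180.0, 0.0, -165.2]
contact_force: [-0.4, 0.2, -0.3]
width: 0.557
grasp_force: 61.8
```

```bash
cat >> h.py <<'E'
def held(c):
    """held board in tool axes; its top ~0.030 behind the TCP"""
    o=robot.get_obs(); p=o['eef_pos']; z=p[2]+.030
    r=board(c,z,p,70)
    if r is None: return
    d=r[0][:2]-p[:2]; Rt=R.from_euler('xyz',o['eef_rot'],degrees=True).as_matrix()
    print('held in tool xy',Rt[:2,:2].T@d,'yaw off',round((r[1]-o['eef_rot'][2]+90)%180-90,2))
def nxt(c,b,z,rel,bay=None): pass
E
python3 - <<'E'
from h import *
c=shot('wrist'); held(c); to(*BAY[3],.12,172.0)
E
```

```text
n 8 centre [ 0.5814 -0.3023] [ 0.5792 -0.3031] long yaw 14.8 sizes [75.8719 24.6522]
held in tool xy [0.0184 0.0022] yaw off 0.05
t 38.65 pos [ 0.5976 -0.3005  0.1141] [-179.7471    0.3426 -165.2479] -> d [-0.1461  0.4072 -0.0068] twist 0.1264 j [  6.  33.  22.  96. -15.  53. 138.] w 0.553
```

apply_moves --pt "-0.01 0.02 -0.01 0.01" --pt "-0.03 0.06 -0.01 0.03" --pt "-0.045 0.11 -0.01 0.06" --pt "-0.06 0.16 -0.01 0.09" --pt "-0.08 0.21 -0.01 0.12" --pt "-0.095 0.26 -0.01 0.127" --pt "-0.11 0.31 -0.01 0.127" --pt "-0.13 0.355 -0.01 0.127" --pt "-0.145 0.39 -0.01 0.127" --pt "-0.148 0.405 -0.01 0.127"

```text
time_s: 39.9
eef_pos: [0.6352, 0.1339, 0.1182]
eef_rot: [179.9, 0.0, 172.1]
contact_force: [0.1, -0.4, -1.0]
width: 0.555
grasp_force: 61.8
```

```bash
sed -i 's/r=board(c,z,p,70)/r=board(c,z,p,42)/' h.py; python3 - <<'E'
from h import *
c=shot('wrist'); held(c); to(*BAY[3],.0025,172.0)
E
```

```text
n 6 centre [0.6331 0.1345] [0.6331 0.1344] long yaw -7.81 sizes [25.5502 58.8968]
held in tool xy [ 0.0015 -0.0005] yaw off 0.02
t 39.95 pos [0.6347 0.1347 0.1179] [179.891    0.0075 172.165 ] -> d [-0.001  -0.0043  0.1154] twist 0.0009 j [-36.  32.  26.  99. -17.  53.  79.] w 0.557
```

apply_moves --pt "0 0 0.02 0" --pt "0 0 0.05 0" --pt "0 0 0.075 0" --pt "0 0 0.085 0" --pt "0 0 0.085 0" --pt "0 0 0.085 0" --pt "0 0 0.085 0" --pt "0 0 0.085 0" --pt "0 0 0.085 0" --pt "0 0 0.085 0"

```text
time_s: 41.2
eef_pos: [0.6349, 0.1306, 0.0325]
eef_rot: [180.0, 0.0, 171.9]
contact_force: [-0.3, -0.5, -0.3]
width: 0.556
grasp_force: 61.8
```

```bash
python3 - <<'E'
from h import *
c=shot('wrist'); held(c); to(*BAY[3],.0025,172.0); cv2.imwrite('pics/w12.png',c['image'])
E
```

```text
n 6 centre [0.6328 0.1312] [0.6328 0.1312] long yaw -8.0 sizes [25.5167 58.8147]
held in tool xy [0.0022 0.0003] yaw off 0.08
t 41.25 pos [0.6349 0.1306 0.0324] [179.9964   0.0039 171.9269] -> d [-0.0002 -0.0001  0.0299] twist -0.0004 j [-33.  38.  23. 102. -21.  44.  82.] w 0.558
```

View pics/w12.png

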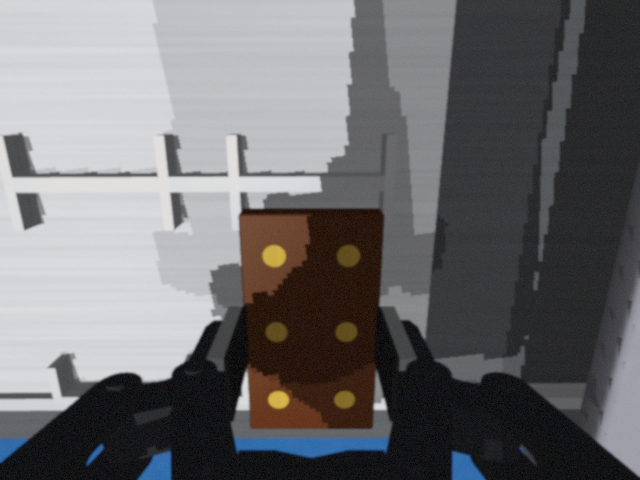

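The board is held square above bay 3. The bay walls show at about columns 243 and 385, and the middle wall's far top edge at row 190. I cross-check the bay position from these.

```bash
python3 - <<'E'
from h import *
c=shot('wrist')
P=ray(c,[[243,152],[385,152],[150,190],[300,190]],.032)[:,:2]
print((P-CT)@rz(Y))
# finer: brightness profile near the mid wall / side walls
g=cv2.cvtColor(c['image'],cv2.COLOR_BGR2GRAY)
print(g[165:200,100].tolist()); print(g[165:200,205].tolist()); print(g[150,220:262].tolist()); print(g[150,375:405].tolist())
E
```

```text
[[-0.0121  0.0192]
 [-0.012   0.0744]
 [ 0.0026 -0.0187]
 [ 0.0028  0.0412]]
[215, 215, 215, 213, 208, 201, 194, 182, 150, 111, 98, 137, 186, 211, 221, 223, 224, 224, 223, 223, 223, 223, 222, 224, 222, 222, 222, 217, 213, 213, 212, 211, 212, 211, 212]
[192, 193, 193, 193, 194, 195, 187, 169, 132, 101, 105, 153, 199, 219, 222, 223, 222, 223, 222, 222, 222, 222, 222, 221, 221, 221, 215, 202, 194, 190, 189, 187, 187, 188, 188]
[188, 189, 189, 187, 188, 193, 201, 215, 221, 223, 224, 224, 223, 223, 222, 219, 205, 172, 118, 84, 76, 85, 102, 132, 154, 165, 173, 177, 183, 188, 187, 189, 188, 188, 189, 188, 189, 188, 189, 189, 189, 189]
[101, 99, 100, 100, 101, 93, 88, 83, 74, 79, 83, 94, 101, 106, 105, 102, 103, 106, 108, 104, 105, 104, 99, 100, 101, 102, 103, 102, 101, 100]
```

```bash
python3 - <<'E'
from h import *
c=shot('wrist')
for z,a,b in((.032,237.5,386),(.02,244,380.5)):
    P=(ray(c,[[a,150],[b,150]],z)[:,:2]-CT)@rz(Y); print(P, P[:,1].mean())
P=(ray(c,[[100,191.5],[205,191.5]],.032)[:,:2]-CT)@rz(Y);print(P)
E
```

```text
[[-0.0129  0.0171]
 [-0.0128  0.0747]] 0.04590723915422614
[[-0.0119  0.0177]
 [-0.0118  0.0746]] 0.04613244305825416
[[ 0.0032 -0.0388]
 [ 0.0033  0.0032]]
```

apply_moves --pt "-0.002 0.0005 0 0" --pt "-0.002 0.0005 0.005 0" --pt "-0.002 0.0005 0.012 0" --pt "-0.002 0.0005 0.02 0" --pt "-0.002 0.0005 0.026 0" --pt "-0.002 0.0005 0.029 0" --pt "-0.002 0.0005 0.031 0" --pt "-0.002 0.0005 0.031 0" --pt "-0.002 0.0005 0.031 0" --pt "-0.002 0.0005 0.031 0"

```text
time_s: 42.6
eef_pos: [0.6367, 0.1306, 0.0026]
eef_rot: [180.0, -0.0, 171.9]
contact_force: [-5.0, 0.4, 11.1]
width: 0.556
grasp_force: 63.1
```

apply_moves --pt "0 0 0 0" --pt "0 0 0 0" --pt "0 0 0 0" --pt "0 0 -0.01 0" --pt "0 0 -0.04 0" --pt "0 0 -0.08 0" --pt "0 0 -0.13 0" --pt "0 0 -0.18 0" --pt "0 0 -0.22 0" --pt "0 0 -0.245 0" --jaw 0.5

```text
time_s: 43.85
eef_pos: [0.6377, 0.1305, 0.2497]
eef_rot: [179.9, 0.2, 171.9]
contact_force: [-0.9, -0.4, -0.8]
width: 0.75
grasp_force: 0.0
```

```bash
python3 - <<'E'
from h import *
c=shot('wrist'); r=board(c,.03,BAY[3]); 
if r: print((r[0][:2]-BAY[3])@rz(Y))
to(.56,-.30,.24,192.8)
E
```

```text
n 6 centre [0.637  0.1315] [0.637  0.1316] long yaw -8.1 sizes [26.0872 60.0139]
[0.0017 0.0013]
t 43.9 pos [0.6392 0.1307 0.2526] [179.8006   0.3846 171.8895] -> d [ 0.0177 -0.4376  0.011 ] twist -0.1162 j [-38.  25.  30.  92. -13.  67.  76.] w 0.751
```

apply_moves --pt "0 -0.03 0 -0.01" --pt "0 -0.08 0 -0.02" --pt "0.005 -0.13 0 -0.04" --pt "0.005 -0.18 0 -0.06" --pt "0.01 -0.24 0 -0.08" --pt "0.01 -0.3 0 -0.1" --pt "0.015 -0.35 0 -0.116" --pt "0.018 -0.4 0 -0.116" --pt "0.018 -0.437 0 -0.116" --pt "0.018 -0.437 0 -0.116" --jaw 0.6

```text
time_s: 45.15
eef_pos: [0.5556, -0.3037, 0.2467]
eef_rot: [-179.9, -0.0, -167.6]
contact_force: [-0.8, 0.9, 0.3]
width: 0.801
grasp_force: 0.0
```

apply_moves --pt "0 0 0 0" --pt "0 0 0 0" --pt "0 0 0 0" --pt "0 0 0 0" --pt "0 0 0 0" --pt "0 0 0 0" --pt "0 0 0 0" --pt "0 0 0 0" --pt "0 0 0 0" --pt "0 0 0 0"

```text
time_s: 46.4
eef_pos: [0.5577, -0.2995, 0.2464]
eef_rot: [-180.0, 0.0, -167.2]
contact_force: [0.3, -0.1, -0.1]
width: 0.802
grasp_force: 0.0
```

```bash
python3 - <<'E'
from h import *
c=shot('wrist'); r=board(c,.036,(.5956,-.3006))
to(r[0][0],r[0][1],.0075,180+r[1])
E
```

```text
n 6 centre [ 0.5959 -0.2998] [ 0.5959 -0.2997] long yaw 14.04 sizes [60.3714 26.4644]
t 46.45 pos [ 0.5577 -0.2994  0.2464] [ 179.9971    0.0015 -167.2052] -> d [-0.0372 -0.0087  0.2389] twist -0.0069 j [ -1.  24.  32.  95. -13.  66. 137.] w 0.802
```

apply_moves --pt "-0.02 -0.004 0.03 -0.007" --pt "-0.036 -0.0087 0.07 -0.007" --pt "-0.036 -0.0087 0.12 -0.007" --pt "-0.036 -0.0087 0.16 -0.007" --pt "-0.036 -0.0087 0.19 -0.007" --pt "-0.036 -0.0087 0.215 -0.007" --pt "-0.036 -0.0087 0.227 -0.007" --pt "-0.036 -0.0087 0.235 -0.007" --pt "-0.036 -0.0087 0.2385 -0.007" --pt "-0.036 -0.0087 0.2385 -0.007"

```text
time_s: 47.7
eef_pos: [0.5951, -0.3001, 0.0084]
eef_rot: [-180.0, 0.0, -165.9]
contact_force: [-0.1, -0.6, 0.2]
width: 0.796
grasp_force: 0.0
```

apply_moves --pt "0 0 0 0" --pt "0 0 0 0" --pt "0 0 0 0" --pt "0 0 0 0" --pt "0 0 -0.01 0" --pt "0 0 -0.03 0" --pt "0 0 -0.07 0" --pt "0 0 -0.1 0" --pt "0 0 -0.1 0" --pt "0 0 -0.1 0" --jaw -1

```text
time_s: 48.95
eef_pos: [0.5945, -0.2995, 0.1078]
eef_rot: [180.0, -0.0, -165.9]
contact_force: [0.4, -0.1, -2.2]
width: 0.551
grasp_force: 62.0
```

```bash
python3 - <<'E'
from h import *
to(*BAY[2],.12,172.0)
E
```

```text
t 48.95 pos [ 0.5945 -0.2995  0.1078] [ 179.9714   -0.0095 -165.9295] -> d [-0.1098  0.3229 -0.0121] twist 0.1226 j [  2.  35.  27.  97. -19.  53. 141.] w 0.551
```

apply_moves --pt "-0.01 0.02 -0.01 0.01" --pt "-0.025 0.06 -0.01 0.03" --pt "-0.04 0.11 -0.01 0.05" --pt "-0.055 0.16 -0.01 0.08" --pt "-0.07 0.21 -0.01 0.11" --pt "-0.09 0.26 -0.01 0.1226" --pt "-0.105 0.3 -0.01 0.1226" --pt "-0.1098 0.323 -0.01 0.1226" --pt "-0.1098 0.323 0.02 0.1226" --pt "-0.1098 0.323 0.05 0.1226"

```text
time_s: 50.2
eef_pos: [0.6219, 0.0409, 0.0561]
eef_rot: [-180.0, -0.1, 172.1]
contact_force: [-0.2, -0.2, -0.9]
width: 0.555
grasp_force: 62.0
```

apply_moves --pt "0 0 0.02 0" --pt "0 0 0.025 0" --pt "0 0 0.025 0" --pt "0 0 0.025 0" --pt "0 0 0.025 0" --pt "0 0 0.025 0" --pt "0 0 0.025 0" --pt "0 0 0.025 0" --pt "0 0 0.025 0" --pt "0 0 0.025 0"

```text
time_s: 51.45
eef_pos: [0.6228, 0.0401, 0.0329]
eef_rot: [180.0, -0.0, 172.0]
contact_force: [-0.7, -1.0, -1.6]
width: 0.559
grasp_force: 62.0
```

```bash
python3 - <<'E'
from h import *
c=shot('wrist'); held(c); to(*BAY[2],.0025,172.0)
E
```

```text
n 6 centre [0.6211 0.0406] [0.6211 0.0406] long yaw -7.92 sizes [25.4576 58.5861]
held in tool xy [0.0017 0.0003] yaw off 0.09
t 51.5 pos [0.6228 0.0401 0.0328] [-179.9985   -0.0066  171.9919] -> d [0.0004 0.0003 0.0303] twist -0.0 j [-30.  38.  29. 105. -26.  43.  95.] w 0.553
```

apply_moves --pt "-0.0005 0.0005 0 0" --pt "-0.0005 0.0005 0.005 0" --pt "-0.0005 0.0005 0.012 0" --pt "-0.0005 0.0005 0.02 0" --pt "-0.0005 0.0005 0.026 0" --pt "-0.0005 0.0005 0.029 0" --pt "-0.0005 0.0005 0.031 0" --pt "-0.0005 0.0005 0.031 0" --pt "-0.0005 0.0005 0.031 0" --pt "-0.0005 0.0005 0.031 0"

```text
time_s: 52.75
eef_pos: [0.6231, 0.0404, 0.0031]
eef_rot: [180.0, -0.0, 172.0]
contact_force: [-5.9, 0.7, 11.5]
width: 0.557
grasp_force: 63.5
```

apply_moves --pt "0 0 0 0" --pt "0 0 0 0" --pt "0 0 0 0" --pt "0 0 -0.01 0" --pt "0 0 -0.04 0" --pt "0 0 -0.08 0" --pt "0 0 -0.13 0" --pt "0 0 -0.18 0" --pt "0 0 -0.22 0" --pt "0 0 -0.245 0" --jaw 0.5

```text
time_s: 54.0
eef_pos: [0.624, 0.0401, 0.25]
eef_rot: [179.9, 0.2, 172.0]
contact_force: [-0.4, 0.2, -0.6]
width: 0.748
grasp_force: 0.0
```

```bash
python3 - <<'E'
from h import *
c=shot('wrist')
for i in (2,3):
    r=board(c,.03,BAY[i],42)
    if r: print(i,(r[0][:2]-BAY[i])@rz(Y))
to(.56,-.30,.245,192.8)
E
```

```text
n 6 centre [0.6242 0.0412] [0.6241 0.0412] long yaw -7.81 sizes [26.3571 60.0948]
2 [0.0016 0.001 ]
n 6 centre [0.6371 0.1316] [0.6371 0.1316] long yaw -7.96 sizes [26.0909 60.1405]
3 [0.0018 0.0014]
t 54.05 pos [0.6255 0.04   0.2527] [179.8572   0.3813 171.9511] -> d [ 0.0173 -0.3459  0.0068] twist -0.1158 j [-37.  24.  38.  96. -16.  66.  87.] w 0.752
```

apply_moves --pt "0 -0.03 0 -0.01" --pt "0 -0.08 0 -0.03" --pt "0.005 -0.13 0 -0.05" --pt "0.01 -0.18 0 -0.07" --pt "0.01 -0.23 0 -0.09" --pt "0.015 -0.28 0 -0.11" --pt "0.017 -0.32 0 -0.116" --pt "0.017 -0.346 0 -0.116" --pt "0.017 -0.346 0 -0.116" --pt "0.017 -0.346 0 -0.116" --jaw 0.6

```text
time_s: 55.3
eef_pos: [0.5586, -0.2986, 0.2467]
eef_rot: [179.9, 0.0, -167.1]
contact_force: [-0.3, 0.6, -0.1]
width: 0.801
grasp_force: 0.0
```

apply_moves --pt "0 0 0 0" --pt "0 0 0 0" --pt "0 0 0 0" --pt "0 0 0 0" --pt "0 0 0 0" --pt "0 0 0 0" --pt "0 0 0 0" --pt "0 0 0 0" --pt "0 0 0 0" --pt "0 0 0 0"

```text
time_s: 56.55
eef_pos: [0.5583, -0.2998, 0.2469]
eef_rot: [180.0, 0.0, -167.1]
contact_force: [-0.1, -0.5, -1.3]
width: 0.803
grasp_force: 0.0
```

```bash
python3 - <<'E'
from h import *
c=shot('wrist'); r=board(c,.026,(.5956,-.3006))
to(r[0][0],r[0][1],-.0025,180+r[1])
E
```

```text
n 6 centre [ 0.5973 -0.3018] [ 0.5974 -0.3018] long yaw 14.73 sizes [60.3784 26.04  ]
t 56.6 pos [ 0.5584 -0.2998  0.2469] [-179.9974    0.0001 -167.1214] -> d [-0.0376 -0.0107  0.2494] twist -0.0103 j [ -4.  25.  37.  95. -16.  66. 140.] w 0.798
```

apply_moves --pt "-0.02 -0.005 0.03 -0.01" --pt "-0.0365 -0.0107 0.07 -0.01" --pt "-0.0365 -0.0107 0.12 -0.01" --pt "-0.0365 -0.0107 0.16 -0.01" --pt "-0.0365 -0.0107 0.2 -0.01" --pt "-0.0365 -0.0107 0.225 -0.01" --pt "-0.0365 -0.0107 0.237 -0.01" --pt "-0.0365 -0.0107 0.245 -0.01" --pt "-0.0365 -0.0107 0.249 -0.01" --pt "-0.0365 -0.0107 0.249 -0.01"

```text
time_s: 57.85
eef_pos: [0.5966, -0.3022, -0.0016]
eef_rot: [-180.0, 0.0, -165.3]
contact_force: [0.4, 0.6, -1.0]
width: 0.802
grasp_force: 0.0
```

apply_moves --pt "0 0 0 0" --pt "0 0 0 0" --pt "0 0 0 0" --pt "0 0 0 0" --pt "0 0 -0.01 0" --pt "0 0 -0.03 0" --pt "0 0 -0.07 0" --pt "0 0 -0.11 0" --pt "0 0 -0.11 0" --pt "0 0 -0.11 0" --jaw -1

```text
time_s: 59.1
eef_pos: [0.5961, -0.3017, 0.1082]
eef_rot: [180.0, 0.0, -165.3]
contact_force: [-0.7, -0.4, -0.5]
width: 0.553
grasp_force: 61.9
```

```bash
python3 - <<'E'
from h import *
to(*BAY[1],.12,172.0)
E
```

```text
t 59.1 pos [ 0.5961 -0.3017  0.1082] [ 179.9811    0.0213 -165.3193] -> d [-0.0512  0.4483 -0.0116] twist 0.126 j [ -0.  36.  32.  97. -23.  54. 145.] w 0.553
```

apply_moves --pt "0 0.02 -0.01 0.01" --pt "-0.01 0.07 -0.015 0.03" --pt "-0.015 0.12 -0.015 0.05" --pt "-0.02 0.18 -0.015 0.08" --pt "-0.03 0.24 -0.015 0.11" --pt "-0.035 0.3 -0.015 0.126" --pt "-0.04 0.36 -0.015 0.126" --pt "-0.05 0.41 -0.015 0.126" --pt "-0.051 0.448 -0.01 0.126" --pt "-0.051 0.448 0.02 0.126"

```text
time_s: 60.35
eef_pos: [0.5317, 0.1492, 0.0875]
eef_rot: [179.9, 0.0, 172.4]
contact_force: [-0.4, -0.0, -1.1]
width: 0.555
grasp_force: 62.0
```

apply_moves --pt "0 0 0.02 0" --pt "0 0 0.045 0" --pt "0 0 0.055 0" --pt "0 0 0.055 0" --pt "0 0 0.055 0" --pt "0 0 0.055 0" --pt "0 0 0.055 0" --pt "0 0 0.055 0" --pt "0 0 0.055 0" --pt "0 0 0.055 0"

```text
time_s: 61.6
eef_pos: [0.5321, 0.1443, 0.0329]
eef_rot: [180.0, -0.0, 172.0]
contact_force: [0.5, -0.6, -1.5]
width: 0.553
grasp_force: 62.0
```

```bash
python3 - <<'E'
from h import *
c=shot('wrist'); held(c); to(*BAY[1],.0025,172.0)
E
```

```text
n 6 centre [0.5305 0.1448] [0.5305 0.1448] long yaw -8.05 sizes [25.4019 58.5886]
held in tool xy [0.0017 0.0003] yaw off -0.05
t 61.65 pos [0.5321 0.1443 0.0329] [-180.       -0.0036  171.9963] -> d [0.0001 0.0007 0.0304] twist -0.0 j [-47.  34.  34. 116. -29.  39.  87.] w 0.553
```

apply_moves --pt "-0.0007 0.001 0 0" --pt "-0.0007 0.001 0.005 0" --pt "-0.0007 0.001 0.012 0" --pt "-0.0007 0.001 0.02 0" --pt "-0.0007 0.001 0.026 0" --pt "-0.0007 0.001 0.029 0" --pt "-0.0007 0.001 0.031 0" --pt "-0.0007 0.001 0.031 0" --pt "-0.0007 0.001 0.031 0" --pt "-0.0007 0.001 0.031 0"

```text
time_s: 62.9
eef_pos: [0.5328, 0.1451, 0.0031]
eef_rot: [179.9, -0.1, 172.0]
contact_force: [-5.4, -0.9, 13.4]
width: 0.558
grasp_force: 63.9
```

apply_moves --pt "0 0 0 0" --pt "0 0 0 0" --pt "0 0 0 0" --pt "0 0 -0.01 0" --pt "0 0 -0.04 0" --pt "0 0 -0.08 0" --pt "0 0 -0.13 0" --pt "0 0 -0.18 0" --pt "0 0 -0.22 0" --pt "0 0 -0.245 0" --jaw 0.5

```text
time_s: 64.15
eef_pos: [0.5336, 0.1449, 0.2496]
eef_rot: [179.9, 0.1, 172.0]
contact_force: [0.2, -0.1, -0.4]
width: 0.748
grasp_force: 0.0
```

```bash
python3 - <<'E'
from h import *
c=shot('wrist')
for i in (1,2,3):
    r=board(c,.03,BAY[i],42)
    if r: print(i,(r[0][:2]-BAY[i])@rz(Y))
to(.56,-.30,.245,192.8)
E
```

```text
n 6 centre [0.5339 0.1459] [0.5338 0.1459] long yaw -8.13 sizes [26.2106 60.2111]
1 [0.0016 0.0011]
n 5 centre [0.6242 0.0412] [0.6185 0.0446] long yaw -7.85 sizes [26.1793 60.263 ]
2 [-0.0044  0.0036]
n 6 centre [0.6372 0.1315] [0.6371 0.1316] long yaw -7.88 sizes [26.04   60.2955]
3 [0.0018 0.0013]
t 64.2 pos [0.5351 0.1451 0.2521] [179.7701   0.2883 171.9348] -> d [-0.0871 -0.4372  0.0058] twist -0.1159 j [-59.  17.  46. 106. -14.  63.  74.] w 0.747
```

apply_moves --pt "0 -0.03 0 -0.01" --pt "-0.01 -0.08 0 -0.03" --pt "-0.02 -0.13 0 -0.05" --pt "-0.03 -0.18 0 -0.07" --pt "-0.04 -0.23 0 -0.09" --pt "-0.055 -0.29 0 -0.11" --pt "-0.07 -0.35 0 -0.116" --pt "-0.08 -0.4 0 -0.116" --pt "-0.087 -0.437 0 -0.116" --pt "-0.087 -0.437 0 -0.116" --jaw 0.6

```text
time_s: 65.45
eef_pos: [0.5565, -0.3038, 0.2471]
eef_rot: [-179.9, -0.1, -167.5]
contact_force: [0.2, 0.6, 0.2]
width: 0.803
grasp_force: 0.0
```

apply_moves --pt "0 0 0 0" --pt "0 0 0 0" --pt "0 0 0 0" --pt "0 0 0 0" --pt "0 0 0 0" --pt "0 0 0 0" --pt "0 0 0 0" --pt "0 0 0 0" --pt "0 0 0 0" --pt "0 0 0 0"

```text
time_s: 66.7
eef_pos: [0.5582, -0.2998, 0.2469]
eef_rot: [180.0, -0.0, -167.1]
contact_force: [-0.0, 0.1, -0.2]
width: 0.799
grasp_force: 0.0
```

```bash
python3 - <<'E'
from h import *
c=shot('wrist'); r=board(c,.016,(.5956,-.3006)); board(c,.014,(.404,-.289))
to(r[0][0],r[0][1],-.0125,180+r[1])
E
```

```text
n 6 centre [ 0.5988 -0.2997] [ 0.5988 -0.2998] long yaw 13.48 sizes [60.3608 25.9151]
n 5 centre [ 0.4058 -0.2863] [ 0.4121 -0.2852] long yaw -13.62 sizes [26.0758 59.6057]
t 66.75 pos [ 0.5582 -0.2997  0.2469] [ 179.9995   -0.0025 -167.129 ] -> d [-0.0396 -0.0091  0.2594] twist -0.0034 j [-10.  27.  46.  95. -21.  67. 144.] w 0.798
```

apply_moves --pt "-0.02 -0.005 0.03 -0.003" --pt "-0.0385 -0.0091 0.07 -0.003" --pt "-0.0385 -0.0091 0.12 -0.003" --pt "-0.0385 -0.0091 0.17 -0.003" --pt "-0.0385 -0.0091 0.21 -0.003" --pt "-0.0385 -0.0091 0.235 -0.003" --pt "-0.0385 -0.0091 0.247 -0.003" --pt "-0.0385 -0.0091 0.255 -0.003" --pt "-0.0385 -0.0091 0.259 -0.003" --pt "-0.0385 -0.0091 0.259 -0.003"

```text
time_s: 68.0
eef_pos: [0.5982, -0.3002, -0.0115]
eef_rot: [-180.0, 0.0, -166.6]
contact_force: [0.6, 0.1, 0.4]
width: 0.802
grasp_force: 0.0
```

apply_moves --pt "0 0 0 0" --pt "0 0 0 0" --pt "0 0 0 0" --pt "0 0 0 0" --pt "0 0 -0.01 0" --pt "0 0 -0.03 0" --pt "0 0 -0.07 0" --pt "0 0 -0.12 0" --pt "0 0 -0.12 0" --pt "0 0 -0.12 0" --jaw -1

```text
time_s: 69.25
eef_pos: [0.5978, -0.2997, 0.1085]
eef_rot: [180.0, 0.0, -166.6]
contact_force: [0.9, 0.1, -1.9]
width: 0.553
grasp_force: 61.9
```

```bash
python3 - <<'E'
from h import *
to(*BAY[0],.12,172.0)
E
```

```text
t 69.25 pos [ 0.5978 -0.2997  0.1085] [ 179.9928    0.0438 -166.5795] -> d [-0.006   0.3631 -0.0114] twist 0.119 j [ -5.  38.  39.  97. -29.  55. 148.] w 0.553
```

apply_moves --pt "0 0.02 -0.01 0.01" --pt "0 0.07 -0.015 0.03" --pt "0 0.12 -0.015 0.05" --pt "-0.002 0.17 -0.015 0.08" --pt "-0.003 0.22 -0.015 0.11" --pt "-0.004 0.27 -0.015 0.119" --pt "-0.005 0.32 -0.015 0.119" --pt "-0.006 0.35 -0.015 0.119" --pt "-0.006 0.363 -0.01 0.119" --pt "-0.006 0.363 0.02 0.119"

```text
time_s: 70.5
eef_pos: [0.5204, 0.0553, 0.0879]
eef_rot: [179.9, 0.1, 172.1]
contact_force: [0.4, -0.2, -1.0]
width: 0.555
grasp_force: 62.0
```

apply_moves --pt "0 0 0.02 0" --pt "0 0 0.045 0" --pt "0 0 0.055 0" --pt "0 0 0.055 0" --pt "0 0 0.055 0" --pt "0 0 0.055 0" --pt "0 0 0.055 0" --pt "0 0 0.055 0" --pt "0 0 0.055 0" --pt "0 0 0.055 0"

```text
time_s: 71.75
eef_pos: [0.5194, 0.0545, 0.0329]
eef_rot: [180.0, 0.0, 172.0]
contact_force: [-0.4, -0.5, -1.8]
width: 0.552
grasp_force: 61.9
```

```bash
python3 - <<'E'
from h import *
c=shot('wrist'); held(c); to(*BAY[0],.0025,172.0)
E
```

```text
n 6 centre [0.5177 0.0551] [0.5177 0.0551] long yaw -8.1 sizes [25.432  58.5961]
held in tool xy [0.0017 0.0003] yaw off -0.09
t 71.8 pos [0.5194 0.0545 0.0329] [179.9985  -0.0031 171.99  ] -> d [0.     0.0003 0.0304] twist -0.0001 j [-45.  34.  42. 120. -37.  39. 104.] w 0.554
```

apply_moves --pt "-0.0007 0.0007 0 0" --pt "-0.0007 0.0007 0.005 0" --pt "-0.0007 0.0007 0.012 0" --pt "-0.0007 0.0007 0.02 0" --pt "-0.0007 0.0007 0.026 0" --pt "-0.0007 0.0007 0.029 0" --pt "-0.0007 0.0007 0.031 0" --pt "-0.0007 0.0007 0.031 0" --pt "-0.0007 0.0007 0.031 0" --pt "-0.0007 0.0007 0.031 0"

```text
time_s: 73.05
eef_pos: [0.5201, 0.0549, 0.003]
eef_rot: [179.9, -0.0, 172.0]
contact_force: [-5.7, -0.2, 16.7]
width: 0.555
grasp_force: 64.1
```

apply_moves --pt "0 0 0 0" --pt "0 0 0 0" --pt "0 0 0 0" --pt "0 0 -0.01 0" --pt "0 0 -0.04 0" --pt "0 0 -0.08 0" --pt "0 0 -0.13 0" --pt "0 0 -0.18 0" --pt "0 0 -0.22 0" --pt "0 0 -0.245 0" --jaw 0.5

```text
time_s: 74.3
eef_pos: [0.5207, 0.0547, 0.2493]
eef_rot: [179.9, 0.1, 172.0]
contact_force: [0.2, -0.3, 0.7]
width: 0.753
grasp_force: 0.0
```

apply_moves --pt "0.01 -0.01 0 0" --pt "0.02 -0.02 0 0" --pt "0.03 -0.03 0 0" --pt "0.03 -0.03 0 0" --pt "0.03 -0.03 0 0" --pt "0.03 -0.03 0 0" --pt "0.03 -0.03 0 0" --pt "0.03 -0.03 0 0" --pt "0.03 -0.03 0 0" --pt "0.03 -0.03 0 0"

```text
time_s: 75.55
eef_pos: [0.4864, 0.0295, 0.2469]
eef_rot: [-180.0, 0.0, 172.0]
contact_force: [-0.3, 0.3, -0.8]
width: 0.751
grasp_force: 0.0
```

```bash
python3 - <<'E'
from h import *
c=shot('wrist')
for i in range(4):
    r=board(c,.03,BAY[i],42)
    if r: print(i,(r[0][:2]-BAY[i])@rz(Y))
t=shot('top'); board(t,.014,(.404,-.287),60)
to(.5605,-.0275,.12,82.0)
E
```

```text
n 6 centre [0.5211 0.0557] [0.521  0.0557] long yaw -8.24 sizes [26.2458 60.0152]
0 [0.0014 0.0011]
n 6 centre [0.5342 0.1459] [0.5341 0.1459] long yaw -7.88 sizes [26.0398 60.106 ]
1 [0.0018 0.0012]
n 6 centre [0.6243 0.0412] [0.6243 0.0412] long yaw -7.97 sizes [26.455  60.0663]
2 [0.0017 0.0011]
inserts 3 [[0.6056 0.1227 0.03  ]
 [0.6093 0.1488 0.03  ]
 [0.6383 0.1452 0.03  ]]
inserts 0 []
t 75.65 pos [0.4864 0.0295 0.2469] [179.9973   0.0005 171.9887] -> d [-0.0814 -0.0461  0.1269] twist 0.4999 j [-66.  12.  64. 114. -12.  61.  86.] w 0.751
```

All four bays hold boards. I'll push the tray home with shut fingers against the front of the handle, which avoids a large wrist turn.

```bash
python3 - <<'E'
from h import *
T=np.array([.5605,-.0275])+rz(Y)@[0,-.048]; print(T); to(*T,.12,172.0)
o=robot.get_obs(); print(o['joint_pos'])
E
```

```text
[ 0.5538 -0.075 ]
t 75.65 pos [0.4864 0.0295 0.2469] [179.9973   0.0005 171.9887] -> d [-0.0814 -0.0941  0.1269] twist -0.0001 j [-66.  12.  64. 114. -12.  61.  86.] w 0.751
[-65.5941  11.5854  63.8055 114.3724 -11.8946  60.9864  85.5631]
```

apply_moves --pt "-0.02 -0.02 0 0" --pt "-0.045 -0.045 0 0" --pt "-0.065 -0.07 0.02 0" --pt "-0.0814 -0.094 0.05 0" --pt "-0.0814 -0.094 0.09 0" --pt "-0.0814 -0.094 0.13 0" --pt "-0.0814 -0.094 0.17 0" --pt "-0.0814 -0.094 0.205 0" --pt "-0.0814 -0.094 0.225 0" --pt "-0.0814 -0.094 0.225 0" --jaw -1

```text
time_s: 76.9
eef_pos: [0.5532, -0.0749, 0.0211]
eef_rot: [-180.0, -0.1, 172.0]
contact_force: [-0.4, -0.2, 0.5]
width: 0.001
grasp_force: 0.0
```

```bash
python3 - <<'E'
from h import *
to(.5538,-.075,.02,172.0)
E
```

```text
t 76.9 pos [ 0.5532 -0.0749  0.0211] [-179.9774   -0.1155  171.9879] -> d [-0.0006 -0.      0.0011] twist -0.0001 j [-30.  39.  42. 115. -39.  41. 119.] w 0.001
```

apply_moves --pt "0 0.01 0 0" --pt "0 0.022 0 0" --pt "0 0.037 0 0" --pt "0 0.052 0 0" --pt "0 0.067 0 0" --pt "0 0.082 0 0" --pt "0 0.097 0 0" --pt "0 0.11 0 0" --pt "0 0.12 0 0" --pt "0 0.125 0 0"

```text
time_s: 78.15
eef_pos: [0.5711, 0.0498, 0.0216]
eef_rot: [180.0, -0.0, 172.0]
contact_force: [1.1, -2.2, -0.0]
width: -0.002
grasp_force: 0.9
```

apply_moves --pt "0 0.008 0 0" --pt "0 0.02 0 0" --pt "0 0.034 0 0" --pt "0 0.05 0 0" --pt "0 0.065 0 0" --pt "0 0.08 0 0" --pt "0 0.09 0 0" --pt "0 0.097 0 0" --pt "0 0.1 0 0" --pt "0 0.1 0 0"

```text
time_s: 79.4
eef_pos: [0.5857, 0.1482, 0.0221]
eef_rot: [180.0, 0.0, 172.0]
contact_force: [0.1, -0.4, 0.2]
width: -0.001
grasp_force: 0.0
```

```bash
python3 - <<'E'
from h import *
o=robot.get_obs(); print((o['eef_pos'][:2]-[.5905,.1928])@rz(Y),o['joint_pos'],o['contact_force'])
E
```

```text
[ 0.0014 -0.0448] [-50.7094  42.2458  43.205  109.0575 -40.5119  45.1355  97.1409] [ 0.1264 -0.4457  0.1625]
```

Contact runs as expected. I continue slowly to the stop, checking force.

apply_moves --pt "0 0.002 0 0" --pt "0 0.004 0 0" --pt "0 0.006 0 0" --pt "0 0.008 0 0" --pt "0 0.009 0 0" --pt "0 0.01 0 0" --pt "0 0.01 0 0" --pt "0 0.01 0 0" --pt "0 0.01 0 0" --pt "0 0.01 0 0"

```text
time_s: 80.65
eef_pos: [0.5864, 0.1581, 0.0218]
eef_rot: [180.0, -0.0, 172.0]
contact_force: [-0.2, 0.1, 0.5]
width: -0.001
grasp_force: 0.1
```

apply_moves --pt "0 0.001 0 0" --pt "0 0.002 0 0" --pt "0 0.003 0 0" --pt "0 0.004 0 0" --pt "0 0.004 0 0" --pt "0 0.004 0 0" --pt "0 0.004 0 0" --pt "0 0.004 0 0" --pt "0 0.004 0 0" --pt "0 0.004 0 0"

```text
time_s: 81.9
eef_pos: [0.5865, 0.1591, 0.0218]
eef_rot: [-179.8, -0.0, 171.9]
contact_force: [-2.6, -6.3, 1.0]
width: -0.003
grasp_force: 3.6
```

apply_moves --pt "0 0.001 0 0" --pt "0 0.002 0 0" --pt "0 0.003 0 0" --pt "0 0.004 0 0" --pt "0 0.004 0 0" --pt "0 0.004 0 0" --pt "0 0.004 0 0" --pt "0 0.004 0 0" --pt "0 0.004 0 0" --pt "0 0.004 0 0"

```text
time_s: 83.15
eef_pos: [0.5865, 0.1592, 0.0218]
eef_rot: [-179.6, -0.1, 171.7]
contact_force: [-4.1, -14.7, 3.7]
width: -0.003
grasp_force: 7.6
```

```bash
python3 - <<'E'
from h import *
o=robot.get_obs(); print((o['eef_pos'][:2]-[.5905,.1928])@rz(Y),o['contact_force'])
K_=np.array([.4475,.157]); 
c=shot('wrist'); cv2.imwrite('pics/w13.png',c['image'])
hd=shot('side'); cv2.imwrite('pics/s13.png',hd['image'])
to(*K_,.12,252.0)
E
```

```text
[ 0.0007 -0.0339] [ -4.0787 -14.7486   3.7183]
t 83.25 pos [0.5864 0.1591 0.0218] [-179.6009   -0.0685  171.7191] -> d [ 0.1373 -0.0228 -0.0979] twist -0.446 j [-52.  43.  44. 108. -40.  46.  95.] w 0.0
```

The tray is home: hard stop at rig y −0.034, as predicted. Now I back off, lift and go to the knob.

apply_moves --pt "0 -0.01 0 0" --pt "0 -0.012 0 0" --pt "0 -0.015 -0.04 0" --pt "0 -0.02 -0.09 0" --pt "0.03 -0.023 -0.1 0" --pt "0.07 -0.023 -0.1 0" --pt "0.11 -0.023 -0.1 0" --pt "0.137 -0.023 -0.1 -0.04" --pt "0.137 -0.023 -0.1 -0.09" --pt "0.137 -0.023 -0.1 -0.14" --jaw 1

```text
time_s: 84.5
eef_pos: [0.4486, 0.1632, 0.1222]
eef_rot: [179.9, 0.0, -162.4]
contact_force: [-0.3, -0.6, -0.7]
width: 1.0
grasp_force: 0.0
```

```bash
python3 - <<'E'
from h import *
to(.447,.157,.12,251.5)
E
```

```text
t 84.5 pos [0.4486 0.1632 0.1222] [ 179.9268    0.0383 -162.4386] -> d [ 0.0033 -0.0054  0.0022] twist -0.2997 j [-68.  21.  50. 123. -23.  46. 104.] w 1.0
```

apply_moves --pt "0.001 0.001 0 -0.05" --pt "0.001 0.001 0 -0.1" --pt "0.001 0.001 0 -0.15" --pt "0.001 0.001 0 -0.2" --pt "0.001 0.001 0 -0.25" --pt "0.001 0.001 0 -0.3" --pt "0.001 0.001 0 -0.3" --pt "0.001 0.001 0 -0.3" --pt "0.001 0.001 0 -0.3" --pt "0.001 0.001 0 -0.3"

```text
time_s: 85.75
eef_pos: [0.4476, 0.1628, 0.1219]
eef_rot: [180.0, -0.0, -108.8]
contact_force: [0.0, 0.4, -0.8]
width: 0.996
grasp_force: 0.0
```

```bash
python3 - <<'E'
from h import *
to(.447,.157,.029,251.5)
c=shot('wrist'); cv2.imwrite('pics/w14.png',c['image'])
# knob bar: dark pixels around it; principal direction
g=cv2.cvtColor(c['image'],cv2.COLOR_BGR2GRAY)
p=proj(c,[[.4475,.157,.063]])[0]; print(p); u,v=p.astype(int)
m=(g<45).astype(np.uint8); m[:v-60]=0; m[v+60:]=0; m[:,:u-60]=0; m[:,u+60:]=0
k=max(cv2.findContours(m,0,1)[0],key=cv2.contourArea); r=cv2.minAreaRect(k); print(r)
P=ray(c,cv2.boxPoints(r),.063); print(P.mean(0)); e=max([P[1]-P[0],P[2]-P[1]],key=np.linalg.norm); print(np.degrees(np.arctan2(e[1],e[0])),np.linalg.norm(P[1]-P[0]),np.linalg.norm(P[2]-P[1]))
E
```

```text
t 85.75 pos [0.4476 0.1628 0.1219] [ 179.9991   -0.0039 -108.8491] -> d [ 0.0057 -0.0014  0.0929] twist -0.0019 j [-58.  18.  36. 122. -15.  44. 149.] w 0.996
[307.7449 247.4217]
((307.5, 238.0), (80.0, 57.0), 90.0)
[0.446  0.1524 0.063 ]
72.13675001334484 0.031129628542248107 0.04711559548128708
```

apply_moves --pt "0.0057 -0.0014 0.02 0" --pt "0.0057 -0.0014 0.05 0" --pt "0.0057 -0.0014 0.08 0" --pt "0.0057 -0.0014 0.093 0" --pt "0.0057 -0.0014 0.1 0" --pt "0.0057 -0.0014 0.1 0" --pt "0.0057 -0.0014 0.1 0" --pt "0.0057 -0.0014 0.1 0" --pt "0.0057 -0.0014 0.1 0" --pt "0.0057 -0.0014 0.1 0"

```text
time_s: 87.05
eef_pos: [0.4472, 0.157, 0.0221]
eef_rot: [-180.0, 0.0, -108.8]
contact_force: [-0.2, -0.2, -0.4]
width: 0.999
grasp_force: 0.0
```

apply_moves --pt "0 0 0 0" --pt "0 0 0 0" --pt "0 0 0 0" --pt "0 0 0 0" --pt "0 0 0 0" --pt "0 0 0 0" --pt "0 0 0 0" --pt "0 0 0 0" --pt "0 0 0 0" --pt "0 0 0 0" --jaw -1

```text
time_s: 88.3
eef_pos: [0.4485, 0.1565, 0.0222]
eef_rot: [-179.9, 0.0, -108.8]
contact_force: [4.9, -2.4, 1.2]
width: 0.147
grasp_force: 60.3
```

apply_moves --pt "0 0 0 0.05" --pt "0 0 0 0.1" --pt "0 0 0 0.15" --pt "0 0 0 0.2" --pt "0 0 0 0.25" --pt "0 0 0 0.3" --pt "0 0 0 0.35" --pt "0 0 0 0.4" --pt "0 0 0 0.44" --pt "0 0 0 0.445"

```text
time_s: 89.55
eef_pos: [0.4491, 0.1557, 0.0223]
eef_rot: [-179.9, 0.3, 171.0]
contact_force: [6.1, -4.8, -0.6]
width: 0.146
grasp_force: 60.9
```

apply_moves --pt "0 0 0 0.005" --pt "0 0 0 0.01" --pt "0 0 0 0.01" --pt "0 0 0 0.01" --pt "0 0 0 0.01" --pt "0 0 0 0.01" --pt "0 0 0 0.01" --pt "0 0 0 0.01" --pt "0 0 0 0.01" --pt "0 0 0 0.01"

```text
time_s: 90.8
eef_pos: [0.4492, 0.1556, 0.0223]
eef_rot: [-179.9, 0.3, 169.5]
contact_force: [5.7, -5.7, -0.9]
width: 0.15
grasp_force: 67.8
```

```bash
python3 - <<'E'
from h import *
o=robot.get_obs(); print(o['eef_rot'],o['ft_torque'],o['contact_force'],o['joint_pos'])
E
```

```text
[-179.8963    0.2603  169.4644] [-1.179  -1.3863  1.3532] [ 5.7271 -5.7407 -0.9217] [-65.2173  35.6906  49.9362 126.6538 -46.1404  37.9053  97.554 ]
```

The knob is hard against its locked stop. I relax, release and lift.

apply_moves --pt "0 0 0 -0.01" --pt "0 0 0 -0.01" --pt "0 0 0 -0.01" --pt "0 0 0 -0.01" --pt "0 0 0 -0.01" --pt "0 0 0 -0.01" --pt "0 0 0 -0.01" --pt "0 0 0 -0.01" --pt "0 0 0 -0.01" --pt "0 0 0 -0.01"

```text
time_s: 92.05
eef_pos: [0.4492, 0.1556, 0.0223]
eef_rot: [-179.9, 0.3, 171.1]
contact_force: [6.8, -5.4, -1.6]
width: 0.148
grasp_force: 60.6
```

apply_moves --pt "0 0 0 0" --pt "0 0 0 0" --pt "0 0 0 0" --pt "0 0 0 0" --pt "0 0 0 0" --pt "0 0 -0.03 0" --pt "0 0 -0.08 0" --pt "0 0 -0.13 0" --pt "0 0 -0.18 0" --pt "0 0 -0.22 0" --jaw 1

```text
time_s: 93.3
eef_pos: [0.4472, 0.1567, 0.2435]
eef_rot: [179.9, 0.0, 171.1]
contact_force: [0.2, 0.5, -0.3]
width: 1.0
grasp_force: 0.0
```

apply_moves --pt "0 0 0 0" --pt "0 0 0 0" --pt "0 0 0 0" --pt "0 0 0 0" --pt "0 0 0 0" --pt "0 0 0 0" --pt "0 0 0 0" --pt "0 0 0 0" --pt "0 0 0 0" --pt "0 0 0 0"

```text
time_s: 94.55
eef_pos: [0.4471, 0.1569, 0.2419]
eef_rot: [180.0, 0.0, 171.1]
contact_force: [-0.4, -1.0, -0.0]
width: 0.996
grasp_force: 0.0
```

```bash
python3 - <<'E'
from h import *
o=robot.get_obs(); print(o['eef_pos'],o['contact_force'])
# knob bar direction and handle, pan board
c=shot('wrist'); g=cv2.cvtColor(c['image'],cv2.COLOR_BGR2GRAY)
# handle top face lit strip: project predicted outline and report grays at predicted face vs shifted
H=np.array([.5905,.1906]); 
def win(w,r,t,z):
    u,v=proj(c,[[*w,z]])[0].astype(int); m=(g<t).astype(np.uint8); M=np.zeros_like(m); M[v-r:v+r,u-r:u+r]=m[v-r:v+r,u-r:u+r]
    k=max(cv2.findContours(M,0,1)[0],key=cv2.contourArea); x,y,w_,h=cv2.boundingRect(k); return (u,v),(x,y,w_,h)
print('knob',win((.4475,.157),45,40,.063)); 
a=win(H,40,70,.07); print('handle',a); x,y,w_,h=a[1]
P=ray(c,[[x,y+h],[x+w_,y+h]],.07)[:,:2]; print('handle far top edge rig',(P-[.5905,.1928])@rz(Y))
s=shot('side'); hsv=cv2.cvtColor(s['image'],cv2.COLOR_BGR2HSV); m=cv2.inRange(hsv,(5,90,25),(32,255,255))
u,v=proj(s,[[.404,-.287,.014]])[0].astype(int); M=np.zeros_like(m); M[v-40:v+40,u-50:u+50]=m[v-40:v+40,u-50:u+50]
k=cv2.findContours(M,0,1)[0]; k=max(k,key=cv2.contourArea); P=ray(s,cv2.boxPoints(cv2.minAreaRect(k)),.014); print('dried',P.mean(0))
E
```

```text
[0.4471 0.1569 0.2419] [-0.4275 -0.9891 -0.0204]
knob ((np.int64(311), np.int64(210)), (290, 180, 41, 52))
handle ((np.int64(370), np.int64(354)), (349, 324, 39, 35))
handle far top edge rig [[ 0.0051 -0.0224]
 [ 0.0057  0.0142]]
dried [ 0.4061 -0.2893  0.014 ]
```

```bash
python3 - <<'E'
from h import *
O=np.array([.5905,.1928])+0
for n in('wrist','side'):
    c=shot(n); hsv=cv2.cvtColor(c['image'],cv2.COLOR_BGR2HSV); m=cv2.inRange(hsv,(4,80,20),(32,255,255))
    M=np.zeros_like(m); q=proj(c,[[*(O+rz(Y)@[x,y]),.03] for x in(-.12,.12) for y in(.02,.2)]).astype(int)
    x0,y0=np.maximum(q.min(0),0); x1,y1=q.max(0); M[y0:y1,x0:x1]=m[y0:y1,x0:x1]
    nn,l,s,ce=cv2.connectedComponentsWithStats(M)
    for i in range(1,nn):
        if s[i,4]>15:
            x,y,w,h=s[i,:4]; P=ray(c,[[x,y],[x,y+h],[x+w,y],[x+w,y+h]],.03)[:,:2]; print(n,s[i],((P-O)@rz(Y)).round(4).tolist())
E
```

```text
wrist [ 413  241   18   85 1022] [[-0.0973, 0.0411], [-0.0063, 0.0464], [-0.0971, 0.0582], [-0.006, 0.0648]]
wrist [407 337  16  73 815] [[0.0063, 0.0409], [0.0972, 0.0458], [0.0066, 0.0574], [0.0975, 0.0634]]
side [319 194  15   5  29] [[-0.058, 0.0599], [-0.0569, 0.0362], [-0.0152, 0.062], [-0.0146, 0.0383]]
side [357 195  13   5  26] [[0.0503, 0.0604], [0.0502, 0.0368], [0.0872, 0.0621], [0.0868, 0.0385]]
```

```bash
python3 -c "
from cell import robot
print(robot.close_job())"
```

```text
the job is handed in; nothing more can be done
None
```

The job is handed in at about 95 s of the 210 s: the dried board is flat in the pan, all four bays were measured loaded before the push (front two re-seen under the hood after it), the tray is home and the clamp knob is locked, though no verdict was shown and one finger touch-down on the dried board reached about 90 N at the wrist (limit 120 N).

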